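# Return the measuring and marking tools to their foam tray

## Robot

A 6-joint arm with a two-finger parallel gripper is mounted at the origin on a cart in front of the work surface, level with it; the furniture and walls round the work are solid. World frame = base frame: x ahead of the robot, y to its left, z up, the work surface at z = 0. Lengths are in m, angles in degrees, forces in N, time in s.
With the tool pointing down it reaches from about 0.275 to 1 m from the base axis. Payload 8.4 kg.
Tool frame: the origin (TCP) lies between the finger pads; the fingertips stand 14 mm ahead of it and the grasp point (between the pads) lies 5 mm behind it; z points along the fingers, y is the line along which they close (so a half turn about z gives the same grasp; the last joint's range is limited). The gripper opens to 85 mm and grips with 20 to 120 N. Pads are 22 mm wide; open, the fingers measure 114 mm over their backs; the gripper's body (76 mm by 85 mm) begins 54 mm behind the grasp point. The pads swing forward as they close: fully open they stand 13 mm farther back than shut.
Start: joints at [70.967, 20.225, 93.587, -0, 66.188, -0.138], TCP at [0.202, 0.591, 0.22] pointing down, gripper open.
Joint ranges: [-150.9, 150.9], [-52.94, 120.26], [3.33, 152.33], [-74.26, 254.26], [0, 154.13], [-172.89, 172.89]. Speed limits (degrees/s): [127.2, 127.2, 159.86, 180, 180, 180].

## Interface

Orientations are given as a 3x3 rotation matrix whose columns are the frame's x, y, z axes.
In Python, from station import sense, camera, camera_info, job_done, look_for, tip_of gives the robot as it stands.
- The arm moves only by the tool jog_arm, never from a script. Its argument "rows" is text: rows parted by semicolons, each of 7 numbers parted by spaces: the shift along the tool's x, y, z scaled (see below), then the turn, a rotation vector about the tool's x, y, z scaled (see below), then the closure, from -1 (fully open) to 1 (shut). A call has 1 to 20 rows; each row is the pose to reach, as a shift and turn from the pose commanded when the call began, along the tool's axes at that moment, turning the shorter way round; what a row does not reach only later rows make up. The controller multiplies each number of a shift by 0.1 m and each number of a turn by 360 degrees. A row lasts 1/8 s, in which the tool goes at most 62.5 mm and 10.7 degrees, less where a joint would pass 70% of its speed; a pose out of reach is approached as far as the arm can. A call with a number of a shift or a turn outside -1 to 1 is refused whole. A call with a gripper value outside its range is refused whole. The fingers move at their own pace and stop on an object; "squeeze" is the grip in N (left out, the last holds). Time passes only in rows, so rows that repeat a pose let the fingers close. It gives the time, the measured TCP pose, the force, the opening and the grip force at its end, in the units of the state.
- sense(): the state, without advancing time (a new reading comes with each control period).
- camera(name): name is "side" or "top"; returns the picture (400x640x3 uint8, red, green, blue); there is no depth.
- camera_info(name): a dict with "fovy" (degrees; the focal length in pixels is half the picture's height over the tangent of half this angle, whatever the lens; pixels are square), "cx", "cy" (the principal point, pixels), "distortion" ([k1, k2, p1, p2, k3] as OpenCV has them; the pictures are not rectified), "camera_from_world" (4x4, takes a point from world to camera coordinates). Camera axes: x right, y down, z forward; pixel columns grow to the right and rows downward; lengths in m; the calibration is good to about 2 mm. A picture is of the moment at which its call begins. camera_info takes no time and is no camera call.
- job_done(): hands the job in; it is judged then, once.
Trained networks look in the newest picture that a camera, given by its name, has taken for a name from the list of things; names that differ only in an ending like _2 or _b are one class to them, and where a whole thing is asked for, a point or a joint stands for the part that bears it (a point fixed in the world has none). Each returns a list of dicts, best first, with "conf" (0 to 1); they miss things now and then, are a little off and sometimes report something else, mostly with a low value. They report only what shows in the picture. A call takes as long as a camera call. They do not tell look-alikes from the thing itself.
- look_for(thing, camera): "point" ([column, row] in pixels, amid what is visible of it).
- tip_of(thing, camera): "point" ([column, row] in pixels: a listed point, or the origin of a listed thing).
The state is a dict: "time": time; "q": joint angles; "joint_vel": joint speeds; "joint_torque": joint torques, N m; "ee_pos": TCP position; "ee_rot": TCP orientation; "ft_force": force on the tool from outside, world axes, zero at the start; "wrist_torque": the same for the moment, N m; "width": opening from 0.0 (shut) to 1.0 (fully open); "grip_force": force on a finger pad.
Only numpy, scipy, OpenCV 4.12 (cv2) and the standard library are available. Lean on these libraries where they do the work, as an engineer would, in place of code of your own. Each camera call takes 0.05 s, during which the arm holds its last target. There are 200 camera calls.

## Task

Put the measuring and marking tools (caliper, pencil, tape measure and marking gauge) back in the foam tool tray, each lying fully down in the recess cut to its own outline. Leave the pliers and the yellow-handled chisel where they lie; they have no place in this tray.

Things in the scene. Friction and masses are not known exactly. Their poses are not given: they have to be found in the camera images.
- caliper: digital caliper, steel with a black display housing, 220 mm long, loose, 0.19 kg, lying flat, face up. Origin: middle of the underside of its outline; y along it towards the jaws, z up. Bar 16 mm wide, 4 mm thick, x = 2 to 18 mm; housing x = 1 to 22, y = 25 to 89, up to z = 12 mm; jaws x = -36 to 36, y = 77 to 110 mm. Grip across the housing at x = 11.5, y = 55 mm.
- pencil: flat red carpenter's pencil, 172 mm long, 13 mm wide, 9 mm thick, loose, 15 g, lying flat. Origin: middle of its underside; x along it to the point, z up. Grip across it at the origin.
- tape_measure: yellow and black pocket tape measure standing upright, 81 mm long, 37 mm wide, 62 mm high, loose, 0.22 kg. Origin: middle of its underside; y along it, the steel hook at the -y end, z up. The case is 34 mm wide from y = -28 to 40 mm: grip across it at y = 6 mm.
- marking_gauge: beech marking gauge lying flat, loose, 0.16 kg: beam 200 mm long (x = -100 to 100 mm), 18 mm wide, 17 mm high, through a stock 22 mm thick (x = 34 to 56 mm), 60 mm wide, 48 mm high, with a thumbscrew on top to 62 mm. Origin: middle of the beam's underside; x along it, z up. Grip the stock over its thickness, above the beam (fingers on its x faces, at x = 45 mm).
- caliper_recess (a point): recess for the caliper in a fixed foam insert, 6 mm deep. Point: on its floor, 19 mm above the bench, where the caliper's origin belongs; x along it away from the robot, as the caliper's y (jaws away from the robot), z up. Bar part y = -24 to 4 mm, x = -118 to 17; housing part y = -28 to 9, x = 17 to 69, open to the insert's sides for fingers from x = 30; jaw part y = -41 to 41, x = 69 to 118.
- pencil_recess (a point): recess for the pencil in a fixed foam insert, 7 mm deep, 188 mm long (x = -94 to 94 mm), 26 mm wide. Point: middle of its floor, 18 mm above the bench, where the pencil's origin belongs; x along the recess away from the robot, z up; the pencil lies along x, either way round. From x = -35 to 35 mm it is open to the insert's sides, for fingers.
- tape_measure_recess (a point): recess for the tape measure in a fixed foam insert, 14 mm deep, 97 mm long (x = -49 to 48 mm), 49 mm wide. Point: on its floor, 11 mm above the bench, where the tape's origin belongs; x along the recess away from the robot, z up. The tape stands upright in it, its y along this x, either way round.
- marking_gauge_recess (a point): recess for the marking gauge in a fixed foam insert, 14 mm deep: beam part 30 mm wide, x = -108 to 108 mm; stock part 72 mm wide, x = 28 to 62. Point: on its floor, 11 mm above the bench, where the gauge's origin belongs; x along it away from the robot, as the gauge's; z up. All four inserts: dark, 260 x 86 mm, top 25 mm above the bench, yellow recess floors, in a row in any order in a grey tray.
- pliers: combination pliers with red handles, 170 x 63 x 12 mm, lying at the left in front of the blue toolbox; to be left alone. Origin: middle of the underside, x along them towards the jaws.
- yellow_chisel: chisel with a yellow handle, 276 mm long, 28 mm thick, lying to the right of the tools; to be left alone. Origin: middle of the underside, x along it towards the cutting edge.
There are look-alikes about, which are no part of the job. Of the things that look like the tape_measure, the largest one is meant.

How it is judged (in metres and radians):
At the end, for the whole second after the job is handed in: Each of the four tools lies right side up at the bottom of its own recess: its origin within 12 mm along and 10 mm across of the recess point and within 3 mm below or 2.5 mm above the recess floor, its length within 0.12 rad of the recess's, level within 0.08 rad, at rest (x of caliper in the frame of caliper_recess between -0.012 and 0.012 m and y of caliper in the frame of caliper_recess between -0.01 and 0.01 m and z of caliper in the frame of caliper_recess between -0.003 and 0.0025 m and angle between the y axis of caliper and the x axis of caliper_recess, either way round below 0.12 rad and angle between each of caliper, pencil, tape_measure, marking_gauge's own z axis and vertical below 0.08 rad and linear speed of each of caliper, pencil, tape_measure, marking_gauge below 0.02 m/s and x of pencil in the frame of pencil_recess between -0.012 and 0.012 m and y of pencil in the frame of pencil_recess between -0.01 and 0.01 m and z of pencil in the frame of pencil_recess between -0.003 and 0.0025 m and angle between the x axis of pencil and the x axis of pencil_recess, either way round below 0.12 rad and x of tape_measure in the frame of tape_measure_recess between -0.012 and 0.012 m and y of tape_measure in the frame of tape_measure_recess between -0.01 and 0.01 m and z of tape_measure in the frame of tape_measure_recess between -0.003 and 0.0025 m and angle between the y axis of tape_measure and the x axis of tape_measure_recess, either way round below 0.12 rad and x of marking_gauge in the frame of marking_gauge_recess between -0.012 and 0.012 m and y of marking_gauge in the frame of marking_gauge_recess between -0.01 and 0.01 m and z of marking_gauge in the frame of marking_gauge_recess between -0.003 and 0.0025 m and angle between the x axis of marking_gauge and the x axis of marking_gauge_recess, either way round below 0.12 rad); the robot touches nothing.
It fails at once if the pliers are moved by more than 20 mm (distance of pliers from where it was at the start of the episode above 0.02 m).
It fails at once if the yellow-handled chisel is moved by more than 20 mm (distance of yellow_chisel from where it was at the start of the episode above 0.02 m).
It also fails if it takes over 112 s, if anything falls off the work surface, if the arm or the gripper's body presses on something with over 40 N, if the wrist force passes 120 N, or if a joint passes its speed limit or range.

## Working session

There is one attempt and no reset: what is moved stays moved. The work goes in short steps, Python scripts to look and compute and a tool call to move; the robot and the scene stay as the last step left them, time stands still between calls to the robot, and variables do not carry over. Pictures are saved under pics/ and viewed, at most 15 in all, crops included, and the job is handed in when it is done.

Besides the shell and the picture viewer there is one more tool, called after "Call:" by a JSON object that holds its "method" and its "body", one argument or row to a line. jog_arm: Moves the arm, as the interface text tells. Shifts and turns lie within -1 to 1; 1 stands for 0.1 m of shift or 360 degrees of turn. Its arguments: {"type":"object","properties":{"rows":{"type":"string"},"squeeze":{"type":"number"}},"required":["rows"]}

```bash
mkdir -p pics; cat > h.py <<'E'
import numpy as np, cv2
from station import *
def cal(n):
    i=camera_info(n); f=200/np.tan(np.radians(i["fovy"]/2))
    return np.array([[f,0,i["cx"]],[0,f,i["cy"]],[0,0,1]]),np.array(i["distortion"],float),np.array(i["camera_from_world"])
def ray(n,px,z):
    K,d,T=cal(n); u=cv2.undistortPoints(np.array([[px]],float),K,d,None,None)[0,0]
    R=T[:3,:3];c=-R.T@T[:3,3];v=R.T@np.array([u[0],u[1],1]);return c+v*(z-c[2])/v[2]
def proj(n,P):
    K,d,T=cal(n);return cv2.projectPoints(np.array(P,float).reshape(-1,1,3),cv2.Rodrigues(T[:3,:3])[0],T[:3,3],K,d)[0][:,0]
def snap(n,name):
    im=camera(n);cv2.imwrite(f"pics/{name}.png",im[:,:,::-1]);return im
E
python3 - <<'E'
from h import *
np.set_printoptions(precision=3,suppress=True)
for c in("top","side"):
    snap(c,c+"0");K,d,T=cal(c);print(c,-T[:3,:3].T@T[:3,3],T[2,:3],K[0,0])
    for t,z in(("caliper",0),("pencil",0),("tape_measure",0),("marking_gauge",0),("caliper_recess",.019),("pencil_recess",.018),("tape_measure_recess",.011),("marking_gauge_recess",.011),("pliers",0),("yellow_chisel",0)):
        for r in tip_of(t,c)[:4]:print(t,np.round(r["point"]),round(r["conf"],2),ray(c,r["point"],z)[:2])
print(sense())
E
```

```text
top [ 0.342 -0.066  1.429] [ 0.126 -0.009 -0.992] 412.706265784456
caliper [388. 210.] 0.78 [ 0.486 -0.317]
pencil [424. 213.] 0.52 [ 0.474 -0.44 ]
pencil [226. 213.] 0.51 [0.477 0.249]
tape_measure [192. 216.] 0.81 [0.466 0.369]
tape_measure [170. 192.] 0.49 [0.554 0.448]
tape_measure [181. 246.] 0.46 [0.365 0.403]
marking_gauge [228. 213.] 0.95 [0.478 0.24 ]
marking_gauge [348. 200.] 0.75 [ 0.522 -0.176]
pencil_recess [322. 201.] 0.9 [ 0.514 -0.086]
tape_measure_recess [300. 198.] 0.83 [ 0.527 -0.009]
marking_gauge_recess [349. 202.] 0.82 [ 0.511 -0.177]
pliers [212. 160.] 0.82 [0.667 0.304]
yellow_chisel [459. 217.] 0.8 [ 0.46  -0.566]
side [ 0.128 -1.461  0.945] [ 0.225  0.821 -0.524] 488.6586608182849
caliper [337. 255.] 0.7 [ 0.483 -0.314]
pencil [345. 280.] 0.48 [ 0.47  -0.433]
tape_measure [284. 160.] 0.78 [0.464 0.372]
tape_measure [301. 150.] 0.68 [0.554 0.442]
tape_measure [329. 227.] 0.66 [ 0.504 -0.159]
tape_measure [262. 161.] 0.63 [0.369 0.39 ]
marking_gauge [294. 173.] 0.64 [0.474 0.244]
marking_gauge [327. 211.] 0.24 [ 0.523 -0.065]
caliper_recess [316. 189.] 0.62 [0.518 0.063]
pencil_recess [323. 211.] 0.92 [ 0.504 -0.084]
tape_measure_recess [339. 157.] 0.58 [0.686 0.302]
tape_measure_recess [318. 200.] 0.56 [0.511 0.003]
pliers [335. 161.] 0.55 [0.667 0.297]
yellow_chisel [354. 311.] 0.86 [ 0.455 -0.558]
{'time': 1.1, 'q': array([70.966, 20.225, 93.588, -0.002, 66.189, -0.139]), 'joint_vel': array([-0.005,  0.054, -0.007, -0.011,  0.072, -0.03 ]), 'joint_torque': array([  0.003, -60.519, -34.244,   0.   ,   0.001,  -0.   ]), 'ee_pos': array([0.202, 0.591, 0.22 ]), 'ee_rot': array([[-0.946,  0.324,  0.   ],
       [ 0.324,  0.946, -0.   ],
       [-0.   , -0.   , -1.   ]]), 'ft_force': array([ 0.41 ,  1.247, -0.322]), 'wrist_torque': array([-0.051,  0.018,  0.01 ]), 'grip_force': 0.0, 'width': 1.0000663434198787}
```

```bash
python3 - <<'E'
import cv2
t=cv2.imread("pics/top0.png")
cv2.imwrite("pics/top_l.png",cv2.resize(t[130:280,130:290],None,fx=5,fy=5,interpolation=2)[:, :][:600*2:1][:750])
cv2.imwrite("pics/top_l.png",cv2.resize(t[145:265,130:290],(800,600),interpolation=2))
cv2.imwrite("pics/top_r.png",cv2.resize(t[145:265,340:500],(800,600),interpolation=2))
cv2.imwrite("pics/top_m.png",cv2.resize(t[145:265,255:415],(800,600),interpolation=2))
E
```

```text
(no output)
```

View pics/top0.png

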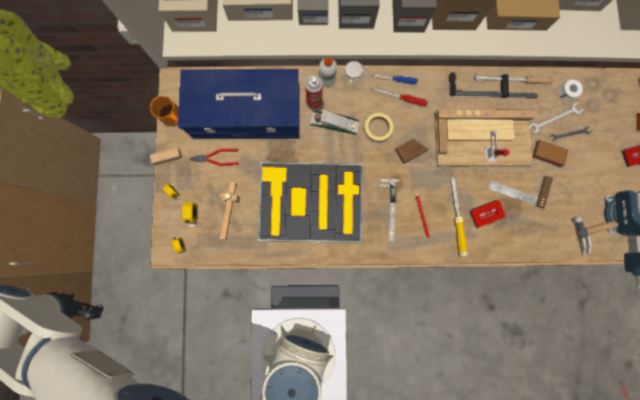

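View pics/top_l.png

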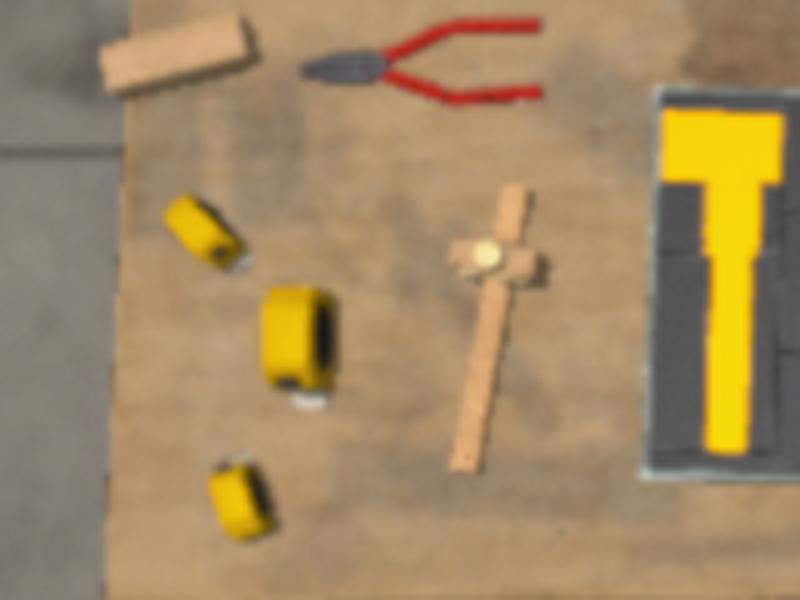

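View pics/top_r.png

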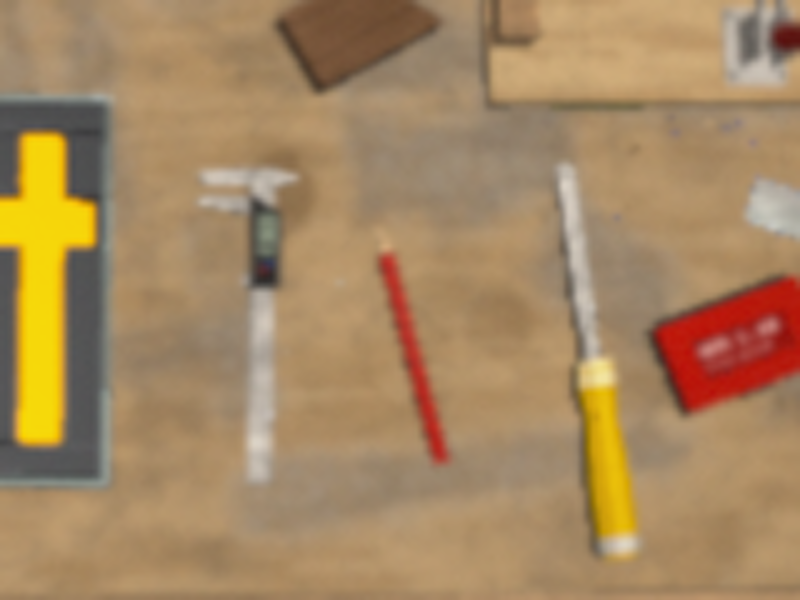

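View pics/top_m.png

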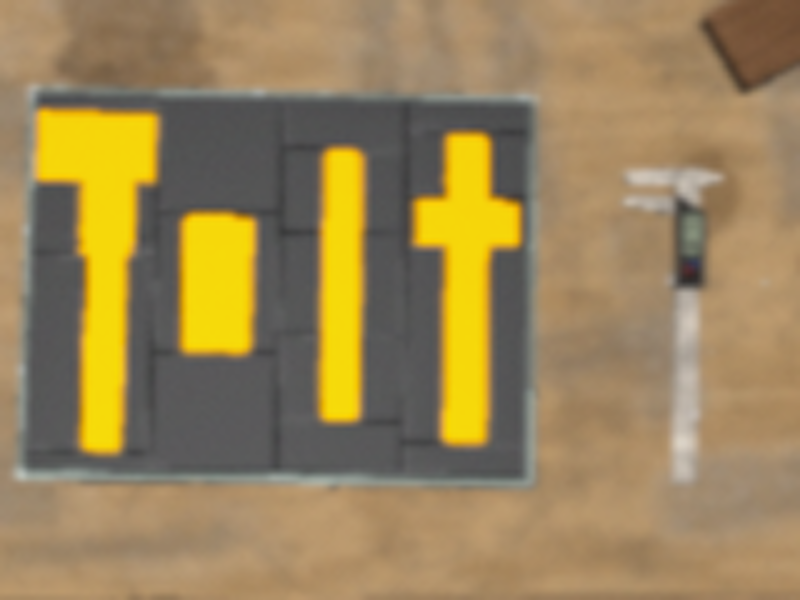

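The three tape-like things are at (170,192), (190,212) and (179,245). The middle one is clearly the largest (about 15 x 22 px against about 11 x 16), so that is the one meant, and the left-hand crop confirms it. From left to right the recesses are caliper, tape, pencil and gauge. Next I'll fit the outlines to get the poses.

```bash
cat > fit.py <<'E'
from h import *
from scipy.optimize import minimize
S=8
def place(p,pts):
    c,s=np.cos(p[2]),np.sin(p[2]);q=np.array(pts,float);return np.c_[p[0]+c*q[:,0]-s*q[:,1],p[1]+s*q[:,0]+c*q[:,1],q[:,2]]
def fill(P,box,hull=False):
    u=proj("top",P);u=((u-[box[0],box[1]]+.5)*S*16)
    if hull:u=cv2.convexHull(u.astype(np.float32))[:,0]
    m=np.zeros(((box[3]-box[1])*S,(box[2]-box[0])*S),np.uint8);cv2.fillPoly(m,[np.round(u).astype(np.int32)],255,shift=4);return m
def down(m):return cv2.GaussianBlur(cv2.resize(m,None,fx=1/S,fy=1/S,interpolation=cv2.INTER_AREA)/255.,(0,0),.6)
def rect(x0,x1,y0,y1,z):return [[x0,y0,z],[x1,y0,z],[x1,y1,z],[x0,y1,z]]
def boxes(bs,p,box):
    m=0
    for b in bs:m=np.maximum(m,fill(place(p,rect(*b[:4],b[4])+rect(*b[:4],b[5])),box,True))
    return down(m)
def recess(rs,zf,p,box):
    m=[0,0]
    for r in rs:
        for k,z in enumerate((zf,.025)):m[k]=np.maximum(m[k],fill(place(p,rect(*r,z)),box))
    return down(np.minimum(*m))
def run(ren,soft,p0,box):
    t=soft[box[1]:box[3],box[0]:box[2]]
    sx=np.array([.01,.01,.06]);f=lambda v:((ren(np.array(p0)+v*sx,box)-t)**2).sum()
    r=min((minimize(f,s,method="Nelder-Mead",options=dict(initial_simplex=np.array(s)+np.vstack([np.zeros(3),np.eye(3)]),xatol=.01,fatol=1e-3)) for s in([0,0,0],[-.5,.5,.7],[.5,-.5,-1.])),key=lambda r:r.fun)
    return np.array(p0)+r.x*sx,r.fun/ (t**2).sum()
R=dict(cal=([(-.118,.02,-.024,.004),(.017,.07,-.028,.009),(.069,.118,-.041,.041)],.019),
 tape=([(-.049,.048,-.0245,.0245)],.011),pen=([(-.094,.094,-.013,.013)],.018),
 gauge=([(-.108,.108,-.015,.015),(.028,.062,-.036,.036)],.011))
E
cat > m.py <<'E'
from fit import *
im=cv2.imread("pics/top0.png").astype(float);b,g,r=im[:,:,0],im[:,:,1],im[:,:,2]
yel=np.clip((np.minimum(r,g)-b-20)/190,0,1)
def show(n,p,q):print(n,np.round(p[:2],4),"yaw",round(np.degrees(p[2]),2),"res",round(q,3))
yt=np.where(np.minimum(r,g)-b>0,np.clip((np.minimum(r,g)-b)/200,0,1),0)
for n,p0,bx in(("cal",(.52,.065,-.02),(257,160,290,242)),("tape",(.52,-.01,-.02),(286,180,311,222)),("pen",(.514,-.086,-.02),(313,165,336,236)),("gauge",(.511,-.177,-.02),(334,165,363,240))):
    show(n+"_recess",*run(lambda p,B:recess(*R[n],p,B),yt,p0,bx))
red=np.clip((r-g-40)/110,0,1)
print("red max",(r-g)[190:240,412:432].max())
# pencil: the painted part and the pale point
show("pencil",*run(lambda p,B:boxes([(-.086,.070,-.0065,.0065,0,.009)],p,B),red,(.474,-.436,1.7 if 0 else .25),(410,188,436,242)))
E
python3 m.py; python3 - <<'E'
from h import *
im=cv2.imread("pics/top0.png")
for y in range(172,246,4):print(y,[tuple(im[y,x]) if 0 else int(im[y,x].max())-int(im[y,x].min()) for x in range(378,404)])
for y in range(200,228,3):print(y,[ "%d/%d"%(min(im[y,x,1:]),int(min(im[y,x,1:]))-int(im[y,x,0])) for x in range(178,203)])
E
```

```text
cal_recess [0.5177 0.0838] yaw -1.48 res 0.012
tape_recess [ 0.5164 -0.002 ] yaw -1.2 res 0.004
pen_recess [ 0.5142 -0.088 ] yaw -1.1 res 0.004
gauge_recess [ 0.5123 -0.1741] yaw -1.48 res 0.006
red max 143.0
172 [73, 74, 74, 77, 78, 78, 77, 76, 76, 77, 75, 75, 73, 72, 72, 73, 73, 73, 72, 74, 75, 74, 73, 73, 74, 73]
176 [74, 74, 74, 75, 77, 76, 74, 74, 74, 73, 72, 70, 69, 68, 66, 67, 66, 66, 64, 64, 66, 68, 69, 70, 70, 69]
180 [66, 52, 32, 26, 26, 24, 23, 22, 21, 21, 20, 19, 18, 19, 19, 19, 20, 21, 24, 28, 35, 47, 62, 68, 70, 72]
184 [67, 56, 42, 35, 34, 34, 34, 33, 35, 35, 32, 28, 19, 13, 17, 20, 31, 48, 59, 61, 64, 65, 65, 67, 69, 72]
188 [62, 60, 60, 60, 62, 64, 64, 62, 57, 54, 51, 41, 19, 10, 14, 16, 16, 20, 45, 60, 65, 65, 67, 68, 70, 70]
192 [55, 55, 58, 60, 61, 60, 59, 59, 61, 63, 62, 50, 24, 13, 17, 20, 19, 18, 45, 66, 72, 74, 74, 75, 75, 76]
196 [60, 62, 60, 60, 60, 62, 62, 61, 59, 60, 57, 47, 25, 8, 5, 5, 2, 22, 53, 71, 76, 76, 77, 77, 76, 75]
200 [62, 59, 59, 61, 61, 63, 63, 63, 60, 54, 40, 23, 12, 10, 15, 11, 8, 24, 48, 65, 69, 72, 72, 73, 76, 77]
204 [65, 64, 62, 59, 59,
[... 5266 characters left out ...]
                                  ~~~~~^^^^^^^^^^^^^^^^^^^^^^^^^^^^^^^^^^^^^^^^
  File "fit.py", line 14, in boxes
    for b in bs:m=np.maximum(m,fill(place(p,rect(*b[:4],b[4])+rect(*b[:4],b[5])),box,True))
                               ~~~~^^^^^^^^^^^^^^^^^^^^^^^^^^^^^^^^^^^^^^^^^^^^^^^^^^^^^^^
  File "fit.py", line 7, in fill
    u=proj("top",P);u=((u-[box[0],box[1]]+.5)*S*16)
  File "h.py", line 10, in proj
    K,d,T=cal(n);return cv2.projectPoints(np.array(P,float).reshape(-1,1,3),cv2.Rodrigues(T[:3,:3])[0],T[:3,3],K,d)[0][:,0]
          ~~~^^^
  File "h.py", line 4, in cal
    i=camera_info(n); f=200/np.tan(np.radians(i["fovy"]/2))
ValueError: time passes only in moves, steps and waits
```

```bash
python3 - <<'E'
import re
s=open("h.py").read()
s=s.replace("def cal(n):","import functools\n@functools.lru_cache\ndef cal(n):")
open("h.py","w").write(s)
s=open("m.py").read();i=s.index("for n,p0,bx");j=s.index("red=")
open("m2.py","w").write(s[:i]+s[j:]+'''
ch=np.max(im,2)-np.min(im,2);gr=np.clip((42-ch)/18,0,1)
show("caliper",*run(lambda p,B:boxes([(-.110,.09,-.018,-.002,0,.004),(.025,.089,-.022,-.001,.0,.012),(.08,.11,-.018,-.002,0,.004)],p,B),gr,(.486,-.307,0),(387,189,400,246)))
mn=np.minimum(r,g);tp=np.maximum(np.clip((mn-b-45)/90,0,1),np.clip((105-mn)/55,0,1))
show("tape",*run(lambda p,B:boxes([(-.036,.04,-.017,.017,0,.062)],p,B),tp,(.466,.37,0),(178,198,202,224)))
A=ray("top",(223.1,238.7),.015)[:2];C=ray("top",(233.0,182.2),.017)[:2];d=C-A
print("gauge",(A+C)/2,np.linalg.norm(d),np.degrees(np.arctan2(d[1],d[0])),"screw",ray("top",(227.3,195.9),.062)[:2])
p=[*((A+C)/2),np.arctan2(d[1],d[0])]
v=cv2.resize(cv2.imread("pics/top0.png")[150:250,200:250],None,fx=8,fy=8,interpolation=2)[:, :]
for B in [(-.1,.1,-.009,.009,.017),(.034,.056,-.03,.03,.048)]:
    u=proj("top",place(p,rect(*B)));cv2.polylines(v,[np.int32((u-[200,150]+.5)*8)],True,(255,0,0),1)
cv2.imwrite("pics/g.png",v[:, :][:600] if 0 else cv2.resize(v,(300,600)))
''')
E
python3 m2.py
```

```text
red max 143.0
pencil [ 0.4701 -0.4325] yaw 12.79 res 0.662
caliper [ 0.4869 -0.3171] yaw -1.84 res 0.045
tape [0.4686 0.3676] yaw 2.07 res 0.206
gauge [0.48547421 0.23806819] 0.1973676789058304 -8.908872094738419 screw [0.52898969 0.23174294]
```

View pics/g.png

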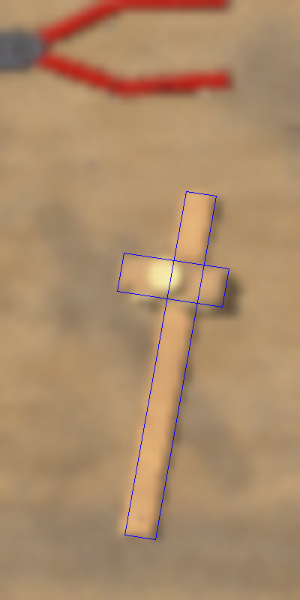

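The gauge outline matches the picture. Next I'll check the pencil, tape and caliper fits with overlays.

```bash
python3 - <<'E'
from fit import *
im=cv2.imread("pics/top0.png");f=im.astype(float)
red=np.clip((f[:,:,2]-f[:,:,1]-30)/90,0,1)
p,q=run(lambda p,B:boxes([(-.086,.070,-.0065,.0065,0,.009)],p,B),red,(.474,-.436,.2),(408,186,436,244));print(p,np.degrees(p[2]),q)
out=[]
for B,pp,bs in(((176,190,208,240),(.4686,.3676,np.radians(2.07)),[(-.028,.04,-.017,.017,0),(-.028,.04,-.017,.017,.062),(-.0405,.0405,-.0185,.0185,.062)]),((380,172,412,252),(.4869,-.3171,np.radians(-1.84)),[(-.110,.11,-.018,-.002,.004),(.025,.089,-.022,-.001,.012),(.077,.11,-.036,.036,.004)]),((406,182,438,246),p,[(-.086,.086,-.0065,.0065,.009)])):
    v=cv2.resize(im[B[1]:B[3],B[0]:B[2]],None,fx=8,fy=8,interpolation=2)
    for b in bs:cv2.polylines(v,[np.int32((proj("top",place(pp,rect(*b)))-B[:2]+.5)*8)],True,(255,0,0),1)
    w=np.zeros((600,256,3),np.uint8);w[:min(600,len(v))]=v[:600];out.append(w)
cv2.imwrite("pics/o.png",np.hstack(out))
E
```

```text
[ 0.47181268 -0.43192169  0.21992523] 12.600787738687812 0.1513296796020913
```

View pics/o.png

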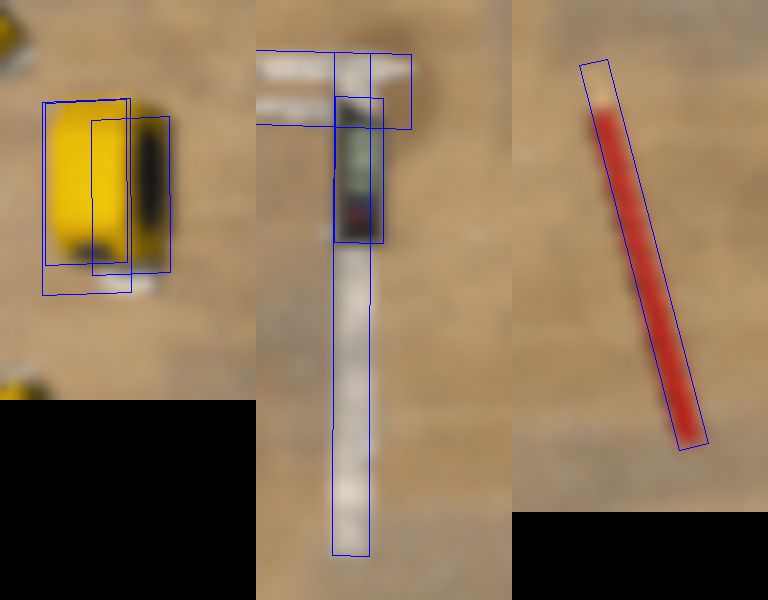

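```bash
cat > plan.py <<'E'
import sys,numpy as np
from station import sense
# args: x,y,z,yaw ... ; each leg split in calls; prints scaled tool shift + turn, and needed rows
s=sense();P=s["ee_pos"];R=s["ee_rot"];psi=np.degrees(np.arctan2(R[1,1],R[0,1]))
print("t",round(s["time"],2),np.round(P,4),round(psi,2),"width",round(s["width"]*85,1),"tilt",np.round(R[:2,2],4),"q6",round(s["q"][5]))
for a in sys.argv[1:]:
    x,y,z,w=map(float,a.split(","));t=np.array([x,y,z]);first=True
    for _ in range(12):
        c,q=np.cos(np.radians(psi)),np.sin(np.radians(psi));d=t-P
        l=np.array([-q*d[0]+c*d[1],c*d[0]+q*d[1],-d[2]])/.1;k=max(1,np.abs(l).max())
        l=np.round(l/k,3);turn=np.round(-((w-psi+180)%360-180)/360,4)
        P=P+.1*(l[0]*np.array([-q,c,0])+l[1]*np.array([c,q,0])+l[2]*np.array([0,0,-1]));psi-=turn*360
        print(*l,"0 0",turn,"rows",max(int(np.ceil(np.linalg.norm(l)*.1/.0625)),int(np.ceil(abs(turn)*360/10.7))))
        if k==1:break
    print("-- at",np.round(P,4),round(psi,2))
E
python3 plan.py .4746,.367,.15,92.1 .4746,.367,.035,92.1
```

```text
t 1.1 [0.2024 0.5913 0.2196] 71.11 width 85.0 tilt [ 0. -0.] q6 0
-1.0 -0.376 0.211 0 0 -0.0583 rows 2
-1.0 -0.887 0.264 0 0 -0.0 rows 3
-0.839 -0.745 0.221 0 0 -0.0 rows 2
-- at [0.4746 0.367  0.15  ] 92.09
-0.0 0.0 1.0 0 0 -0.0 rows 2
-0.0 0.0 0.15 0 0 -0.0 rows 1
-- at [0.4746 0.367  0.035 ] 92.09
```

Call:
{"method": "jog_arm", "body": {
  "rows": "-1 -0.376 0.211 0 0 -0.0583 -1;-1 -0.376 0.211 0 0 -0.0583 -1;-1 -0.376 0.211 0 0 -0.0583 -1",
  "squeeze": 40
}}

```text
time: 1.48
ee_pos: [0.2866, 0.5212, 0.1978]
ee_rot: [[-0.999, -0.036, -0.0], [-0.036, 0.999, -0.002], [0.0, -0.002, -1.0]]
ft_force: [0.5, -0.2, 0.1]
width: 1.004
grip_force: 0.0
```

Call:
{"method": "jog_arm", "body": {
  "rows": "-1 -0.887 0.264 0 0 0 -1;-1 -0.887 0.264 0 0 0 -1;-1 -0.887 0.264 0 0 0 -1"
}}

```text
time: 1.85
ee_pos: [0.3896, 0.4368, 0.1716]
ee_rot: [[-1.0, -0.031, -0.0], [-0.031, 1.0, -0.001], [0.0, -0.001, -1.0]]
ft_force: [-0.1, -0.5, -0.3]
width: 1.003
grip_force: 0.0
```

Call:
{"method": "jog_arm", "body": {
  "rows": "-0.839 -0.745 0.221 0 0 0 -1;-0.839 -0.745 0.221 0 0 0 -1;-0.839 -0.745 0.221 0 0 0 -1;-0.839 -0.745 0.221 0 0 0 -1"
}}

```text
time: 2.35
ee_pos: [0.4741, 0.3681, 0.1502]
ee_rot: [[-0.999, -0.035, -0.0], [-0.035, 0.999, 0.001], [0.0, 0.001, -1.0]]
ft_force: [0.4, -0.0, 0.4]
width: 1.0
grip_force: 0.0
```

```bash
python3 plan.py .4746,.367,.035,92.1
```

```text
t 2.35 [0.4741 0.3681 0.1502] 92.02 width 85.0 tilt [-0.0002  0.0007] q6 -54
-0.004 -0.009 1.0 0 0 -0.0002 rows 2
-0.0 -0.002 0.152 0 0 -0.0 rows 1
-- at [0.4746 0.367  0.035 ] 92.09
```

Call:
{"method": "jog_arm", "body": {
  "rows": "0 0 1 0 0 0 -1;0 0 1 0 0 0 -1;0 0 1 0 0 0 -1"
}}

```text
time: 2.72
ee_pos: [0.4718, 0.3671, 0.0479]
ee_rot: [[-0.999, -0.038, -0.004], [-0.038, 0.999, -0.003], [0.004, -0.003, -1.0]]
ft_force: [1.2, 0.6, 0.7]
width: 1.004
grip_force: 0.0
```

Call:
{"method": "jog_arm", "body": {
  "rows": "0 0 0.15 0 0 0 -1;0 0 0.15 0 0 0 -1;0 0 0.15 0 0 0 1;0 0 0.15 0 0 0 1;0 0 0.15 0 0 0 1;0 0 0.15 0 0 0 1;0 0 0.15 0 0 0 1;0 0 0.15 0 0 0 1"
}}

```text
time: 3.72
ee_pos: [0.4749, 0.3672, 0.0357]
ee_rot: [[-0.999, -0.036, 0.001], [-0.036, 0.999, 0.001], [-0.001, 0.001, -1.0]]
ft_force: [-1.5, -0.5, 4.5]
width: 0.39
grip_force: 39.4
```

Call:
{"method": "jog_arm", "body": {
  "rows": "0 0 -0.3 0 0 0 1;0 0 -1 0 0 0 1;0 0 -1 0 0 0 1;0 0 -1 0 0 0 1"
}}

```text
time: 4.22
ee_pos: [0.4745, 0.3669, 0.1351]
ee_rot: [[-0.999, -0.036, 0.0], [-0.036, 0.999, 0.0], [-0.0, 0.0, -1.0]]
ft_force: [-0.3, 0.9, -3.3]
width: 0.384
grip_force: 41.0
```

```bash
python3 plan.py .5224,-.0021,.13,88.7 .5224,-.0021,.047,88.7
```

```text
t 4.22 [0.4745 0.3669 0.1351] 92.09 width 32.6 tilt [0.0005 0.0004] q6 -55
-0.093 -1.0 0.014 0 0 0.0094 rows 2
-0.153 -1.0 0.014 0 0 0.0 rows 2
-0.153 -1.0 0.014 0 0 0.0 rows 2
-0.104 -0.685 0.009 0 0 0.0 rows 2
-- at [ 0.5224 -0.0021  0.13  ] 88.7
-0.0 -0.0 0.83 0 0 0.0 rows 2
-- at [ 0.5224 -0.0021  0.047 ] 88.7
```

Call:
{"method": "jog_arm", "body": {
  "rows": "-0.09 -1 0 0 0 0.0094 1;-0.09 -1 0 0 0 0.0094 1"
}}

```text
time: 4.47
ee_pos: [0.4854, 0.2648, 0.1326]
ee_rot: [[-1.0, 0.023, -0.004], [0.023, 1.0, -0.003], [0.004, -0.003, -1.0]]
ft_force: [1.4, 0.0, -2.8]
width: 0.382
grip_force: 41.2
```

Call:
{"method": "jog_arm", "body": {
  "rows": "-0.15 -1 0 0 0 0 1;-0.15 -1 0 0 0 0 1"
}}

```text
time: 4.72
ee_pos: [0.4983, 0.1643, 0.1328]
ee_rot: [[-1.0, 0.023, -0.004], [0.023, 1.0, -0.002], [0.004, -0.002, -1.0]]
ft_force: [0.4, -0.4, -2.3]
width: 0.385
grip_force: 41.2
```

Call:
{"method": "jog_arm", "body": {
  "rows": "-0.15 -1 0 0 0 0 1;-0.15 -1 0 0 0 0 1"
}}

```text
time: 4.97
ee_pos: [0.5111, 0.0642, 0.1329]
ee_rot: [[-1.0, 0.024, -0.004], [0.024, 1.0, -0.001], [0.004, -0.001, -1.0]]
ft_force: [0.4, 0.6, -2.4]
width: 0.381
grip_force: 41.2
```

Call:
{"method": "jog_arm", "body": {
  "rows": "-0.1 -0.69 0 0 0 0 1;-0.1 -0.69 0 0 0 0 1;-0.1 -0.69 0 0 0 0 1;-0.1 -0.69 0 0 0 0 1"
}}

```text
time: 5.48
ee_pos: [0.5204, -0.0014, 0.1342]
ee_rot: [[-1.0, 0.022, -0.002], [0.022, 1.0, 0.0], [0.002, 0.0, -1.0]]
ft_force: [-0.1, 0.4, -2.2]
width: 0.388
grip_force: 41.3
```

```bash
python3 plan.py .5224,-.0021,.047,88.7; python3 - <<'E'
from h import *
im=snap("top","held");cv2.imwrite("pics/held_c.png",cv2.resize(im[145:265,255:415,::-1],(800,600),interpolation=2))
E
```

```text
t 5.47 [ 0.5204 -0.0014  0.1342] 88.76 width 32.9 tilt [-0.0016  0.0003] q6 -89
-0.02 -0.007 0.872 0 0 0.0002 rows 2
-- at [ 0.5224 -0.0021  0.047 ] 88.69
```

View pics/held_c.png

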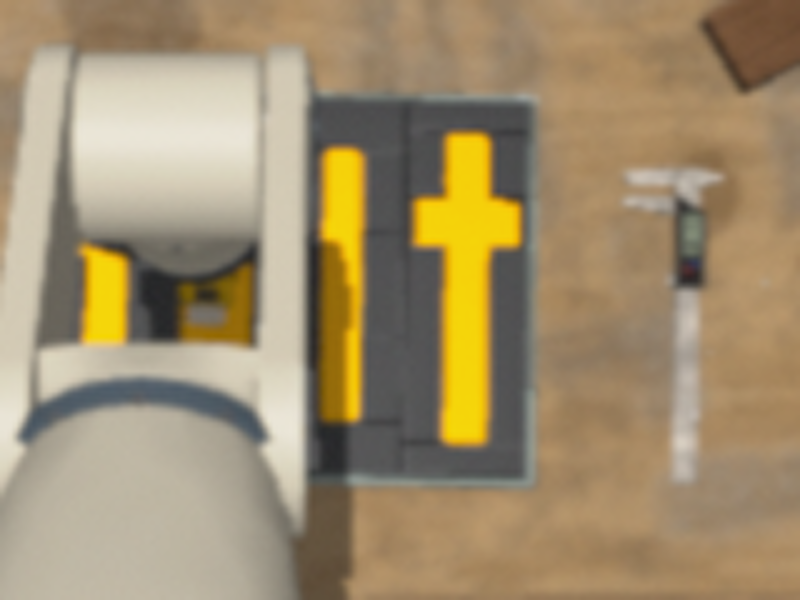

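The arm hides most of the view. The tape's hook end shows at crop (207,310), hanging over its recess. I'll lower it.

Call:
{"method": "jog_arm", "body": {
  "rows": "-0.01 0 0.5 0 0 0 1;-0.01 0 0.75 0 0 0 1;-0.01 0 0.85 0 0 0 1;-0.01 0 0.87 0 0 0 1;-0.01 0 0.88 0 0 0 1;-0.01 0 0.88 0 0 0 1"
}}

```text
time: 6.28
ee_pos: [0.5228, -0.0024, 0.0478]
ee_rot: [[-1.0, 0.022, 0.002], [0.022, 1.0, -0.0], [-0.002, 0.0, -1.0]]
ft_force: [-1.1, -0.0, -2.7]
width: 0.384
grip_force: 41.3
```

```bash
python3 plan.py .5224,-.0021,.047,88.7;python3 -c "
from station import *
print(sense()['ft_force'])"
```

```text
t 6.28 [ 0.5228 -0.0024  0.0478] 88.71 width 32.6 tilt [ 0.0015 -0.    ] q6 -89
0.004 0.003 0.008 0 0 0.0 rows 1
-- at [ 0.5224 -0.0021  0.047 ] 88.71
[-1.07962323 -0.01809901 -2.66230747]
```

Call:
{"method": "jog_arm", "body": {
  "rows": "0 0 0.015 0 0 0 1;0 0 0.02 0 0 0 1;0 0 0.02 0 0 0 1;0 0 0.02 0 0 0 1"
}}

```text
time: 6.78
ee_pos: [0.5229, -0.0024, 0.0466]
ee_rot: [[-1.0, 0.023, 0.002], [0.023, 1.0, 0.0], [-0.002, 0.0, -1.0]]
ft_force: [-3.5, 1.1, 15.0]
width: 0.387
grip_force: 43.1
```

Call:
{"method": "jog_arm", "body": {
  "rows": "0 0 0 0 0 0 0;0 0 0 0 0 0 -0.2;0 0 0 0 0 0 -0.2;0 0 0 0 0 0 -0.2;0 0 -0.2 0 0 0 -0.2;0 0 -1 0 0 0 -0.2;0 0 -1 0 0 0 -0.2;0 0 -1 0 0 0 -1"
}}

```text
time: 7.78
ee_pos: [0.5232, -0.0025, 0.1463]
ee_rot: [[-1.0, 0.023, 0.003], [0.023, 1.0, -0.0], [-0.003, 0.0, -1.0]]
ft_force: [-1.3, -0.1, -0.8]
width: 0.795
grip_force: 0.0
```

```bash
python3 plan.py .5298,.231,.15,-8.9 .5298,.231,.036,-8.9
```

```text
t 7.78 [ 0.5232 -0.0025  0.1463] 88.71 width 67.6 tilt [ 0.0032 -0.    ] q6 -89
-0.006 1.0 -0.016 0 0 0.2711 rows 10
1.0 -0.128 -0.016 0 0 0.0 rows 2
0.325 -0.041 -0.005 0 0 0.0 rows 1
-- at [0.5298 0.231  0.15  ] -8.89
-0.0 -0.0 1.0 0 0 0.0 rows 2
-0.0 -0.0 0.14 0 0 0.0 rows 1
-- at [0.5298 0.231  0.036 ] -8.89
```

Call:
{"method": "jog_arm", "body": {
  "rows": "0 1 0 0 0 0.2711 -1;0 1 0 0 0 0.2711 -1;0 1 0 0 0 0.2711 -1;0 1 0 0 0 0.2711 -1;0 1 0 0 0 0.2711 -1;0 1 0 0 0 0.2711 -1;0 1 0 0 0 0.2711 -1;0 1 0 0 0 0.2711 -1;0 1 0 0 0 0.2711 -1;0 1 0 0 0 0.2711 -1"
}}

```text
time: 9.02
ee_pos: [0.5235, 0.0973, 0.1434]
ee_rot: [[0.155, 0.988, -0.002], [0.988, -0.155, -0.0], [-0.001, -0.002, -1.0]]
ft_force: [-0.5, -0.4, -0.4]
width: 0.997
grip_force: 0.0
```

Call:
{"method": "jog_arm", "body": {
  "rows": "1 -0.13 0 0 0 0 -1;1 -0.13 0 0 0 0 -1;1 -0.13 0 0 0 0 -1"
}}

```text
time: 9.4
ee_pos: [0.5266, 0.2003, 0.1441]
ee_rot: [[0.149, 0.989, -0.001], [0.989, -0.149, 0.0], [-0.0, -0.001, -1.0]]
ft_force: [0.1, -0.5, -0.5]
width: 0.997
grip_force: 0.0
```

Call:
{"method": "jog_arm", "body": {
  "rows": "0.325 -0.04 0 0 0 0 -1;0.325 -0.04 0 0 0 0 -1;0.325 -0.04 0 0 0 0 -1"
}}

```text
time: 9.78
ee_pos: [0.5276, 0.2299, 0.1444]
ee_rot: [[0.153, 0.988, -0.001], [0.988, -0.153, -0.001], [-0.001, -0.001, -1.0]]
ft_force: [0.1, -0.5, -0.7]
width: 1.001
grip_force: 0.0
```

```bash
python3 plan.py .5298,.231,.036,-8.9; python3 - <<'E'
from fit import *
im=cv2.imread("pics/top0.png");snap("top","t1");im=cv2.imread("pics/t1.png")
cv2.imwrite("pics/t1c.png",cv2.resize(im[145:265,150:310],(800,600),interpolation=2))
E
```

```text
t 9.78 [0.5276 0.2299 0.1444] -8.82 width 85.1 tilt [-0.0012 -0.0009] q6 32
0.013 0.018 1.0 0 0 0.0002 rows 2
0.001 0.002 0.084 0 0 0.0 rows 1
-- at [0.5298 0.231  0.036 ] -8.89
```

View pics/t1c.png

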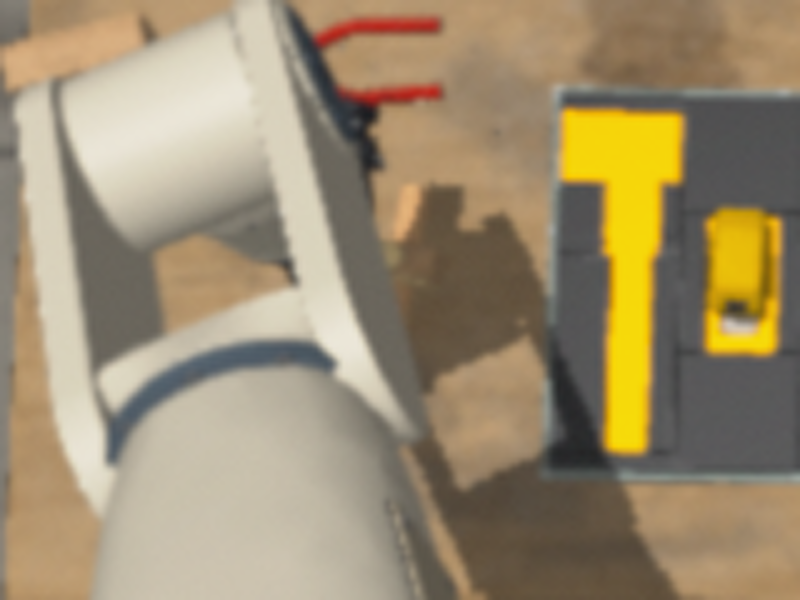

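The tape stands in its recess, at crop (738,265). I'll go down for the gauge.

Call:
{"method": "jog_arm", "body": {
  "rows": "0.01 0.01 0.6 0 0 0 -1;0.01 0.01 1 0 0 0 -1;0.01 0.01 1 0 0 0 -1;0.01 0.01 1 0 0 0 -1"
}}

```text
time: 10.32
ee_pos: [0.5301, 0.2317, 0.0463]
ee_rot: [[0.155, 0.988, 0.001], [0.988, -0.155, 0.0], [0.001, 0.001, -1.0]]
ft_force: [-0.2, -0.3, 0.1]
width: 0.996
grip_force: 0.0
```

Call:
{"method": "jog_arm", "body": {
  "rows": "0 0 0.08 0 0 0 -1;0 0 0.08 0 0 0 -1;0 0 0.08 0 0 0 -1"
}}

```text
time: 10.7
ee_pos: [0.5295, 0.232, 0.0376]
ee_rot: [[0.154, 0.988, 0.001], [0.988, -0.154, 0.0], [0.0, 0.001, -1.0]]
ft_force: [0.7, 0.4, 0.8]
width: 1.0
grip_force: 0.0
```

```bash
python3 plan.py .5298,.231,.036,-8.9; python3 -c "
from station import *
print(sense()['ft_force'])"
```

```text
t 10.7 [0.5295 0.232  0.0376] -8.88 width 85.0 tilt [0.0007 0.0003] q6 32
-0.01 0.005 0.016 0 0 0.0 rows 1
-- at [0.5298 0.231  0.036 ] -8.88
[0.73902986 0.39067202 0.84670787]
```

Call:
{"method": "jog_arm", "body": {
  "rows": "0 0 0.01 0 0 0 1;0 0 0.01 0 0 0 1;0 0 0.01 0 0 0 1;0 0 0.01 0 0 0 1;0 0 0.01 0 0 0 1;0 0 0.01 0 0 0 1;0 0 0.01 0 0 0 1"
}}

```text
time: 11.58
ee_pos: [0.5305, 0.2322, 0.0367]
ee_rot: [[0.154, 0.988, 0.002], [0.988, -0.154, 0.001], [0.001, 0.002, -1.0]]
ft_force: [3.2, -0.8, 4.4]
width: 0.189
grip_force: 43.0
```

Call:
{"method": "jog_arm", "body": {
  "rows": "0 0 -0.3 0 0 0 1;0 0 -1 0 0 0 1;0 0 -1 0 0 0 1;0 0 -1 0 0 0 1"
}}

```text
time: 12.08
ee_pos: [0.5288, 0.2318, 0.1358]
ee_rot: [[0.155, 0.988, -0.0], [0.988, -0.155, 0.0], [0.0, -0.0, -1.0]]
ft_force: [0.0, -0.1, -2.3]
width: 0.186
grip_force: 41.8
```

```bash
python3 plan.py .5573,-.1752,.14,-1.4 .5573,-.1752,.05,-1.4
```

```text
t 12.07 [0.5288 0.2318 0.1358] -8.89 width 15.8 tilt [-0.0001  0.    ] q6 32
-1.0 0.229 -0.011 0 0 -0.0208 rows 2
-1.0 0.095 -0.01 0 0 -0.0 rows 2
-1.0 0.094 -0.01 0 0 -0.0 rows 2
-1.0 0.095 -0.011 0 0 -0.0 rows 2
-0.04 0.003 -0.0 0 0 -0.0 rows 1
-- at [ 0.5573 -0.1752  0.14  ] -1.4
-0.0 0.0 0.9 0 0 -0.0 rows 2
-- at [ 0.5573 -0.1752  0.05  ] -1.4
```

Call:
{"method": "jog_arm", "body": {
  "rows": "-1 0.23 -0.2 0 0 -0.0208 1;-1 0.23 -0.2 0 0 -0.0208 1"
}}

```text
time: 12.32
ee_pos: [0.5347, 0.1278, 0.1539]
ee_rot: [[0.022, 1.0, -0.004], [1.0, -0.022, -0.001], [-0.001, -0.004, -1.0]]
ft_force: [1.5, 1.1, -2.0]
width: 0.186
grip_force: 41.7
```

Call:
{"method": "jog_arm", "body": {
  "rows": "-1 0.095 0 0 0 0 1;-1 0.095 0 0 0 0 1"
}}

```text
time: 12.58
ee_pos: [0.5419, 0.027, 0.1538]
ee_rot: [[0.025, 1.0, -0.004], [1.0, -0.025, -0.0], [-0.001, -0.004, -1.0]]
ft_force: [1.7, 0.5, -0.7]
width: 0.187
grip_force: 41.8
```

Call:
{"method": "jog_arm", "body": {
  "rows": "-1 0.095 0 0 0 0 1;-1 0.095 0 0 0 0 1"
}}

```text
time: 12.82
ee_pos: [0.549, -0.0731, 0.1536]
ee_rot: [[0.026, 1.0, -0.004], [1.0, -0.026, 0.0], [0.0, -0.004, -1.0]]
ft_force: [0.8, -0.5, -1.2]
width: 0.188
grip_force: 41.8
```

Call:
{"method": "jog_arm", "body": {
  "rows": "-1 0.095 0 0 0 0 1;-1 0.095 0 0 0 0 1;-1 0.095 0.2 0 0 0 1;-1 0.095 0.2 0 0 0 1"
}}

```text
time: 13.32
ee_pos: [0.5549, -0.1707, 0.1325]
ee_rot: [[0.026, 1.0, -0.006], [1.0, -0.026, 0.002], [0.002, -0.007, -1.0]]
ft_force: [0.3, -0.0, -1.8]
width: 0.183
grip_force: 41.8
```

```bash
python3 plan.py .5573,-.1752,.14,-1.4 .5573,-.1752,.05,-1.4;python3 - <<'E'
from fit import *
im=snap("side","s1")[:,:,::-1];a=cv2.resize(im[170:270,280:400],(600,500),interpolation=2)
cv2.imwrite("pics/s1c.png",a)
E
```

```text
t 13.32 [ 0.5549 -0.1707  0.1325] -1.46 width 15.6 tilt [-0.0065  0.0022] q6 -16
-0.044 0.025 -0.075 0 0 -0.0002 rows 1
-- at [ 0.5573 -0.1752  0.14  ] -1.39
-0.0 -0.0 0.9 0 0 0.0 rows 2
-- at [ 0.5573 -0.1752  0.05  ] -1.39
```

View pics/s1c.png

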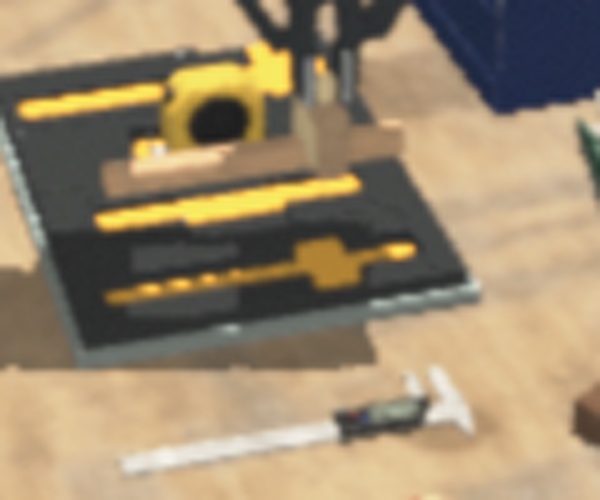

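```bash
python3 - <<'E'
from fit import *
t=np.array([.5549,-.1707]);y=np.radians(-1.46);o=t-.045*np.array([np.cos(y),np.sin(y)])
for b in[(-.1,.1,-.009,.009)]:
  for z in(0,.017):
    P=place([*o,y],rect(*b,z));P[:,2]+=.1325-.0367
    print(z,np.round((proj("side",P)-[280,170])*5))
E
```

```text
0 [[110. 200.]
 [408. 154.]
 [399. 140.]
 [104. 186.]]
0.017 [[109. 178.]
 [408. 132.]
 [400. 118.]
 [103. 163.]]
```

The predicted beam ends match the picture, so I'll place the gauge.

Call:
{"method": "jog_arm", "body": {
  "rows": "-0.03 0.01 0.3 0 0 0 1;-0.03 0.01 0.6 0 0 0 1;-0.03 0.01 0.75 0 0 0 1;-0.03 0.01 0.75 0 0 0 1;-0.03 0.01 0.75 0 0 0 1"
}}

```text
time: 14.0
ee_pos: [0.5594, -0.1741, 0.062]
ee_rot: [[0.024, 1.0, 0.001], [1.0, -0.024, -0.0], [-0.0, 0.001, -1.0]]
ft_force: [-0.7, 0.1, -1.6]
width: 0.19
grip_force: 41.8
```

```bash
python3 plan.py .5573,-.1752,.048,-1.4
```

```text
t 14.0 [ 0.5594 -0.1741  0.062 ] -1.38 width 16.2 tilt [ 0.0013 -0.0004] q6 -16
-0.011 -0.02 0.14 0 0 0.0 rows 1
-- at [ 0.5573 -0.1752  0.048 ] -1.38
```

Call:
{"method": "jog_arm", "body": {
  "rows": "-0.01 -0.02 0.05 0 0 0 1;-0.01 -0.02 0.1 0 0 0 1;-0.01 -0.02 0.13 0 0 0 1;-0.01 -0.02 0.14 0 0 0 1;-0.01 -0.02 0.14 0 0 0 1;-0.01 -0.02 0.14 0 0 0 1"
}}

```text
time: 14.75
ee_pos: [0.5564, -0.175, 0.0477]
ee_rot: [[0.024, 1.0, -0.0], [1.0, -0.024, 0.0], [0.0, -0.0, -1.0]]
ft_force: [-3.7, 0.9, 8.0]
width: 0.189
grip_force: 44.9
```

Call:
{"method": "jog_arm", "body": {
  "rows": "0 0 0 0 0 0 0.3;0 0 0 0 0 0 0;0 0 0 0 0 0 -0.2;0 0 0 0 0 0 -0.2;0 0 -0.3 0 0 0 -0.2;0 0 -1 0 0 0 -0.2;0 0 -1 0 0 0 -0.2;0 0 -1 0 0 0 -1"
}}

```text
time: 15.75
ee_pos: [0.5568, -0.1751, 0.1473]
ee_rot: [[0.024, 1.0, 0.001], [1.0, -0.024, -0.0], [-0.0, 0.001, -1.0]]
ft_force: [0.3, -0.1, 0.1]
width: 0.795
grip_force: 0.0
```

```bash
python3 plan.py .471,-.431,.12,-76.9 .471,-.431,.017,-76.9
```

```text
t 15.75 [ 0.5568 -0.1751  0.1473] -1.4 width 67.6 tilt [ 0.0011 -0.0004] q6 -16
-1.0 -0.308 0.106 0 0 0.2097 rows 8
-0.616 1.0 0.119 0 0 0.0 rows 2
-0.251 0.407 0.048 0 0 0.0 rows 1
-- at [ 0.471 -0.431  0.12 ] -76.89
0.0 -0.0 1.0 0 0 0.0 rows 2
0.0 -0.0 0.03 0 0 0.0 rows 1
-- at [ 0.471 -0.431  0.017] -76.89
```

Call:
{"method": "jog_arm", "body": {
  "rows": "-1 -0.31 0.1 0 0 0.2097 -1;-1 -0.31 0.1 0 0 0.2097 -1;-1 -0.31 0.1 0 0 0.2097 -1;-1 -0.31 0.1 0 0 0.2097 -1;-1 -0.31 0.1 0 0 0.2097 -1;-1 -0.31 0.1 0 0 0.2097 -1;-1 -0.31 0.1 0 0 0.2097 -1;-1 -0.31 0.1 0 0 0.2097 -1"
}}

```text
time: 16.75
ee_pos: [0.5221, -0.2737, 0.1351]
ee_rot: [[0.974, 0.228, -0.003], [0.228, -0.974, 0.001], [-0.002, -0.002, -1.0]]
ft_force: [-0.3, -0.4, 0.9]
width: 0.998
grip_force: 0.0
```

Call:
{"method": "jog_arm", "body": {
  "rows": "-0.616 1 0.12 0 0 0 0;-0.616 1 0.12 0 0 0 0;-0.616 1 0.12 0 0 0 0"
}}

```text
time: 17.12
ee_pos: [0.4839, -0.3883, 0.1234]
ee_rot: [[0.974, 0.228, -0.002], [0.228, -0.974, 0.0], [-0.002, -0.001, -1.0]]
ft_force: [0.1, 0.6, 0.5]
width: 0.502
grip_force: 0.0
```

Call:
{"method": "jog_arm", "body": {
  "rows": "-0.25 0.4 0.05 0 0 0 0;-0.25 0.4 0.05 0 0 0 0;-0.25 0.4 0.05 0 0 0 0;-0.25 0.4 0.05 0 0 0 0"
}}

```text
time: 17.62
ee_pos: [0.4709, -0.429, 0.1198]
ee_rot: [[0.973, 0.229, -0.0], [0.229, -0.973, 0.001], [-0.0, -0.001, -1.0]]
ft_force: [-0.4, 0.7, 0.3]
width: 0.503
grip_force: 0.0
```

```bash
python3 plan.py .471,-.431,.017,-76.9; python3 - <<'E'
from h import *
im=snap("side","s2")[:,:,::-1]
top=snap("top","t2")[:,:,::-1]
cv2.imwrite("pics/s2c.png",np.hstack([cv2.resize(im[190:310,290:410],(400,400),interpolation=2),cv2.resize(top[155:255,255:355],(400,400),interpolation=2)]))
E
```

```text
t 17.62 [ 0.4709 -0.429   0.1198] -76.78 width 42.8 tilt [-0.0003  0.0007] q6 34
-0.003 0.019 1.0 0 0 0.0003 rows 2
-0.0 0.001 0.028 0 0 0.0 rows 1
-- at [ 0.471 -0.431  0.017] -76.88
```

View pics/s2c.png

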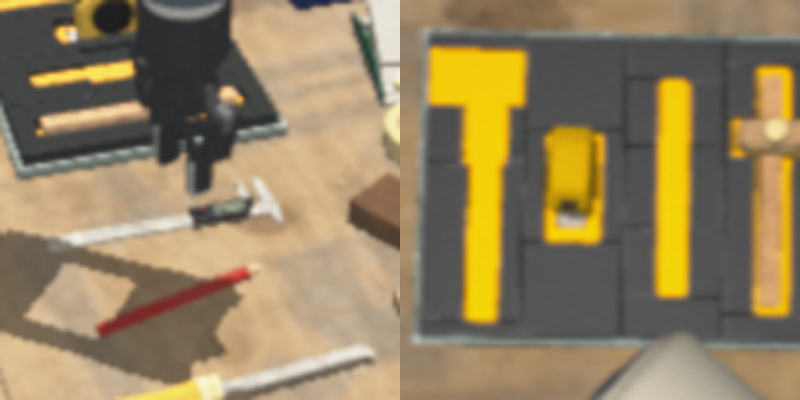

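The gauge (right panel) and the tape are both seated, and the pencil lies clear below the gripper. Down to the pencil.

Call:
{"method": "jog_arm", "body": {
  "rows": "0 0.01 0.5 0 0 0 0;0 0.01 0.9 0 0 0 0;0 0.01 1 0 0 0 0;0 0.01 1 0 0 0 0;0 0.01 1 0 0 0 0"
}}

```text
time: 18.35
ee_pos: [0.4718, -0.432, 0.0217]
ee_rot: [[0.974, 0.227, 0.002], [0.227, -0.974, -0.002], [0.001, 0.002, -1.0]]
ft_force: [-0.9, -1.2, -0.4]
width: 0.497
grip_force: 0.0
```

Call:
{"method": "jog_arm", "body": {
  "rows": "0 0 0.02 0 0 0 0;0 0 0.02 0 0 0 1;0 0 0.02 0 0 0 1;0 0 0.02 0 0 0 1;0 0 0.02 0 0 0 1;0 0 0.02 0 0 0 1",
  "squeeze": 25
}}

```text
time: 19.1
ee_pos: [0.4707, -0.4312, 0.0179]
ee_rot: [[0.974, 0.227, -0.0], [0.227, -0.974, 0.0], [-0.0, -0.0, -1.0]]
ft_force: [-0.9, 0.3, 0.3]
width: -0.003
grip_force: 0.0
```

```bash
python3 plan.py; python3 -c "
from station import *
print(sense()['grip_force'])"
```

```text
t 19.1 [ 0.4707 -0.4312  0.0179] -76.89 width -0.3 tilt [-0.0001  0.    ] q6 34
0.0
```

```bash
python3 - <<'E'
from h import *
im=snap("side","s3")[:,:,::-1]
cv2.imwrite("pics/s3c.png",cv2.resize(im[210:310,300:400],(600,600),interpolation=2))
E
```

```text
(no output)
```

View pics/s3c.png

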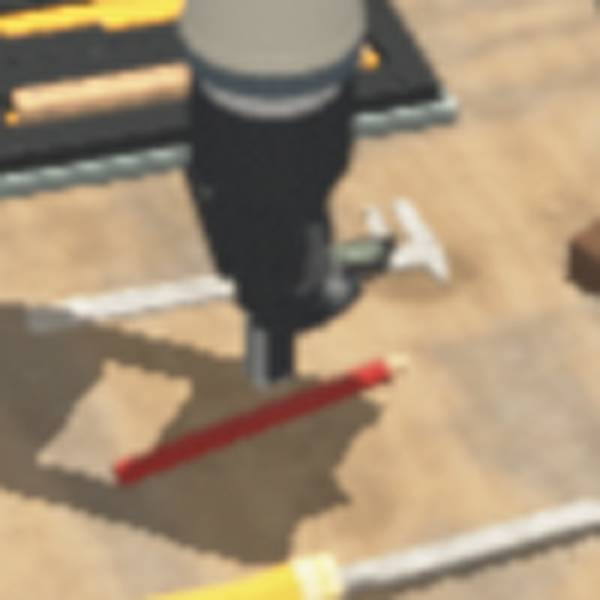

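```bash
python3 - <<'E'
from h import *
f=lambda c:ray("side",(300+(c[0]+.5)/6-.5,210+(c[1]+.5)/6-.5),c[2])
A=f((119,476,.005));C=f((405,360,.005));d=C-A
print("side",A,C,(A+C)/2,np.linalg.norm(d),np.degrees(np.arctan2(d[1],d[0])))
print("tip",f((270,384,.004)))
for c in("side","top"):
  im=camera(c).astype(int)
  for r in tip_of("pencil",c):print(c,r["conf"],r["point"],ray(c,r["point"],0))
  m=(im[:,:,0]-im[:,:,1]>70).astype(np.uint8)
  n,l,s,ce=cv2.connectedComponentsWithStats(m)
  for i in range(1,n):
    if 25<s[i,4]<400:print(c,s[i],ce[i],ray(c,ce[i],.007))
im=cv2.imread("pics/top0.png").astype(int);m=(im[:,:,2]-im[:,:,1]>70).astype(np.uint8)
n,l,s,ce=cv2.connectedComponentsWithStats(m)
for i in range(1,n):
    if 400<ce[i][0]<440 and s[i,4]>25:
        print("top0",s[i],ce[i],ray("top",ce[i],.007))
        ys,xs=np.nonzero(l==i);print(cv2.fitLine(np.c_[xs,ys].astype(np.float32),2,0,.01,.01).T)
E
```

```text
side [ 0.38835242 -0.45116816  0.005     ] [ 0.54580152 -0.41205588  0.005     ] [ 0.46707697 -0.43161202  0.005     ] 0.1622343597067278 13.950588061429322
tip [ 0.4770072  -0.40841694  0.004     ]
side 0.65 [346.3, 279.9] [ 4.74538585e-01 -4.31946664e-01  1.11022302e-16]
side [578  78  19   9  30] [587.66666667  82.3       ] [2.30862768 0.76240906 0.007     ]
side [446 150   9  14  78] [450.07692308 157.98717949] [1.12588676 0.15931973 0.007     ]
side [412 160  17  37 340] [420.09117647 179.16470588] [0.92964291 0.03347727 0.007     ]
side [463 236  14  20 151] [468.92715232 246.05960265] [ 0.88759574 -0.4012004   0.007     ]
side [319 270  46  20 117] [342.32478632 279.71794872] [ 0.46129931 -0.43544352  0.007     ]
side [447 283  11  27 193] [452.1865285  295.51295337] [ 0.72892481 -0.58562594  0.007     ]
top [324  59   8   6  37] [327.89189189  61.10810811] [ 1.03063876 -0.1108009   0.007     ]
top [401  95  26  11 157] [413.74522293  99.59872611] [ 0.88345501 -0.41933716  0.007     ]
top [169 113   8   8  33] [172.93939394 116.39393939] [0.82510944 0.44616621 0.007     ]
top [624 146  16  20 226] [632.61504425 155.60176991] [ 0.67708507 -1.22175951  0.007     ]
top [207 149  31   8  82] [220.79268293 151.12195122] [0.69615194 0.27041539 0.007     ]
top [502 150   7   5  28] [505.46428571 151.92857143] [ 0.68963526 -0.74283443  0.007     ]
top [206 159  32   7  92] [221.59782609 162.58695652] [0.65483205 0.26650735 0.007     ]
top [482 200  24  26 337] [494.1305638 212.6231454] [ 0.47220178 -0.68787409  0.007     ]
top0 [401  95  26  11 160] [413.9375   99.69375] [ 0.88309774 -0.42002148  0.007     ]
[[9.6305829e-01 2.6929307e-01 4.1393750e+02 9.9693748e+01]]
top0 [416 196  14  42 142] [422.42253521 216.19014085] [ 0.46156609 -0.43379778  0.007     ]
[[2.6094407e-01 9.6535391e-01 4.2242255e+02 2.1619014e+02]]
```

The pencil hasn't moved; its centre is about (0.468, -0.432). In the picture (fingertip at crop (270,383)) the shut tips stand above it, so they end higher than I assumed. I'll open a little and feel downwards.

Call:
{"method": "jog_arm", "body": {
  "rows": "0 0 -0.15 0 0 0 1;0 0 -0.15 0 0 0 0.5;0 0 -0.15 0 0 0 0.5;0 0 -0.15 0 0 0 0.5;0 0 0 0 0 0 0.5;0 0 0.02 0 0 0 0.5;0 0 0.04 0 0 0 0.5;0 0 0.04 0 0 0 0.5;0 0 0.04 0 0 0 0.5"
}}

```text
time: 20.48
ee_pos: [0.4709, -0.4314, 0.0142]
ee_rot: [[0.974, 0.227, 0.0], [0.227, -0.974, -0.0], [0.0, 0.0, -1.0]]
ft_force: [0.7, 0.0, 0.0]
width: 0.249
grip_force: 0.0
```

Call:
{"method": "jog_arm", "body": {
  "rows": "0 0 0.02 0 0 0 0.5;0 0 0.02 0 0 0 0.5;0 0 0.02 0 0 0 0.5"
}}

```text
time: 20.85
ee_pos: [0.4708, -0.4313, 0.012]
ee_rot: [[0.974, 0.227, 0.0], [0.227, -0.974, -0.0], [0.0, 0.0, -1.0]]
ft_force: [0.2, 0.8, 0.5]
width: 0.251
grip_force: 0.0
```

Now I'll try closing at this depth.

Call:
{"method": "jog_arm", "body": {
  "rows": "0 0 0 0 0 0 0.7;0 0 0 0 0 0 0.9;0 0 0 0 0 0 1;0 0 0 0 0 0 1;0 0 0 0 0 0 1"
}}

```text
time: 21.48
ee_pos: [0.4708, -0.4313, 0.012]
ee_rot: [[0.974, 0.227, 0.0], [0.227, -0.974, -0.0], [0.0, 0.0, -1.0]]
ft_force: [-0.0, 0.1, -0.5]
width: 0.0
grip_force: 0.0
```

```bash
python3 - <<'E'
from h import *
for z in(0,.004,.01,.018,.03):print(z,(proj("side",[[.4707,-.4312,z]])[0]-[300,210])*6)
im=snap("side","s4")[:,:,::-1]
cv2.imwrite("pics/s4c.png",cv2.resize(im[250:300,315:375],(720,600),interpolation=2))
E
```

```text
0 [269.75950547 419.981703  ]
0.004 [269.79239981 413.62917259]
0.01 [269.84200758 404.06596744]
0.018 [269.90865291 391.25034206]
0.03 [270.0097102  371.88686979]
```

View pics/s4c.png

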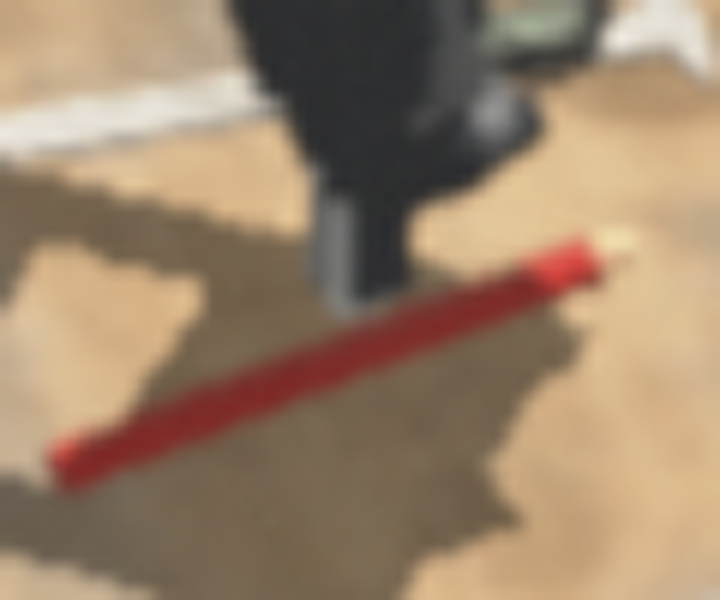

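Call:
{"method": "jog_arm", "body": {
  "rows": "0 0 0.015 0 0 0 1;0 0 0.015 0 0 0 1;0 0 0.015 0 0 0 1"
}}

```text
time: 21.9
ee_pos: [0.4707, -0.4312, 0.0104]
ee_rot: [[0.974, 0.227, -0.0], [0.227, -0.974, 0.0], [-0.0, -0.0, -1.0]]
ft_force: [0.1, 1.2, -0.1]
width: 0.002
grip_force: 0.0
```

Call:
{"method": "jog_arm", "body": {
  "rows": "0 0 0.01 0 0 0 1;0 0 0.01 0 0 0 1;0 0 0.01 0 0 0 1"
}}

```text
time: 22.28
ee_pos: [0.4707, -0.4312, 0.0095]
ee_rot: [[0.974, 0.227, -0.0], [0.227, -0.974, 0.0], [-0.0, -0.0, -1.0]]
ft_force: [-0.2, -0.3, 0.3]
width: 0.001
grip_force: 0.0
```

Call:
{"method": "jog_arm", "body": {
  "rows": "0 0 -0.12 0 0 0 1;0 0 -0.12 0 0 0 0.5;0 0 -0.12 0 0 0 0.5;0 0 -0.12 0 0 0 0.5;0 0 -0.02 0 0 0 0.5;0 0 0.02 0 0 0 0.5;0 0 0.03 0 0 0 0.5;0 0 0.03 0 0 0 0.5"
}}

```text
time: 23.28
ee_pos: [0.4707, -0.4312, 0.0063]
ee_rot: [[0.974, 0.227, -0.0], [0.227, -0.974, 0.0], [-0.0, -0.0, -1.0]]
ft_force: [-0.4, -0.7, 0.6]
width: 0.255
grip_force: 0.0
```

Call:
{"method": "jog_arm", "body": {
  "rows": "0 0 0 0 0 0 0.6;0 0 0 0 0 0 0.7;0 0 0 0 0 0 0.8;0 0 0 0 0 0 0.9;0 0 0 0 0 0 1;0 0 0 0 0 0 1"
}}

```text
time: 24.02
ee_pos: [0.4708, -0.4313, 0.0065]
ee_rot: [[0.974, 0.227, 0.0], [0.227, -0.974, -0.0], [0.0, 0.0, -1.0]]
ft_force: [-0.1, 0.2, 1.0]
width: -0.003
grip_force: 0.0
```

```bash
python3 - <<'E'
from h import *
im=camera("side")
for c in(340,342,344,346,348,350,354):print(c,[tuple(map(int,im[r,c])) for r in range(266,286)])
m=(im[:,:,0].astype(int)-im[:,:,1]>60)[262:296,315:372];ys,xs=np.nonzero(m);print(cv2.fitLine(np.c_[xs+315,ys+262].astype(np.float32),2,0,.01,.01).T,xs.min()+315,xs.max()+315)
print(proj("side",[[.4707,-.4312,.0065],[.4707,-.4312,0],[.4707,-.4312,.009]]))
d=np.array([np.sin(np.radians(13)),-np.cos(np.radians(13)),0])
print(proj("side",[np.array([.4707,-.4312,0])+.0145*d,np.array([.4707,-.4312,0])-.0145*d]))
E
```

```text
340 [(185, 161, 130), (186, 161, 129), (182, 157, 126), (148, 129, 108), (117, 106, 93), (113, 102, 91), (111, 101, 90), (110, 101, 89), (110, 101, 88), (114, 101, 85), (118, 101, 80), (118, 98, 77), (117, 83, 66), (118, 61, 52), (120, 48, 44), (124, 44, 40), (122, 55, 48), (118, 85, 69), (118, 101, 80), (119, 102, 80)]
342 [(56, 57, 56), (67, 68, 67), (90, 91, 89), (106, 106, 104), (110, 110, 107), (110, 110, 107), (111, 111, 108), (110, 111, 108), (111, 111, 108), (112, 111, 108), (120, 116, 109), (121, 101, 92), (118, 71, 62), (120, 50, 47), (125, 45, 42), (126, 48, 42), (120, 72, 59), (114, 92, 73), (115, 98, 77), (118, 102, 80)]
344 [(47, 48, 48), (48, 49, 50), (66, 67, 67), (76, 77, 76), (77, 78, 78), (77, 79, 78), (78, 80, 79), (78, 79, 79), (78, 79, 78), (81, 82, 82), (101, 99, 97), (119, 96, 93), (122, 70, 67), (124, 49, 45), (125, 48, 42), (121, 73, 58), (116, 91, 72), (115, 97, 76), (114, 96, 76), (115, 98, 76)]
346 [(45, 46, 47), (45, 45, 46), (46, 47, 49), (45, 46, 47), (46, 48, 50), (46, 48, 49), (45, 46, 49), (47, 48, 50), (46, 47, 49), (55, 53, 54), (92, 75, 74), (115
[... 563 characters left out ...]
1, 67), (114, 59, 51), (120, 49, 46), (127, 46, 42), (124, 51, 44), (119, 79, 64), (118, 97, 76), (117, 99, 78), (114, 98, 76), (113, 96, 76), (111, 94, 74), (111, 94, 73)]
354 [(89, 79, 69), (165, 141, 112), (214, 183, 142), (223, 195, 150), (221, 192, 148), (217, 186, 144), (199, 164, 128), (155, 111, 88), (124, 58, 50), (124, 45, 41), (125, 46, 41), (119, 66, 55), (116, 91, 72), (114, 96, 76), (111, 95, 75), (112, 95, 75), (112, 96, 76), (115, 98, 77), (116, 98, 77), (116, 99, 79)]
[[  0.93091834  -0.36522743 341.73825    279.95303   ]] 320 364
[[344.96883846 278.27492243]
 [344.95991758 279.9969505 ]
 [344.97228622 277.61045209]]
[[347.57439567 282.90482589]
 [342.38580337 277.1342324 ]]
```

Call:
{"method": "jog_arm", "body": {
  "rows": "0 0 0.02 0 0 0 1;0 0 0.02 0 0 0 1;0 0 0.02 0 0 0 1"
}}

```text
time: 24.45
ee_pos: [0.4707, -0.4312, 0.0044]
ee_rot: [[0.974, 0.227, -0.0], [0.227, -0.974, 0.0], [-0.0, -0.0, -1.0]]
ft_force: [0.3, -0.0, 0.7]
width: 0.001
grip_force: 0.0
```

Call:
{"method": "jog_arm", "body": {
  "rows": "0 0 0.01 0 0 0 1;0 0 0.01 0 0 0 1;0 0 0.01 0 0 0 1"
}}

```text
time: 24.82
ee_pos: [0.4707, -0.4312, 0.0035]
ee_rot: [[0.974, 0.227, -0.0], [0.227, -0.974, 0.0], [-0.0, -0.0, -1.0]]
ft_force: [0.1, 0.2, -0.4]
width: 0.003
grip_force: 0.0
```

Call:
{"method": "jog_arm", "body": {
  "rows": "0 0 0.01 0 0 0 1;0 0 0.01 0 0 0 1;0 0 0.01 0 0 0 1"
}}

```text
time: 25.2
ee_pos: [0.4707, -0.4312, 0.0025]
ee_rot: [[0.974, 0.227, -0.0], [0.227, -0.974, 0.0], [-0.0, -0.0, -1.0]]
ft_force: [0.1, -0.1, -0.8]
width: 0.002
grip_force: 0.0
```

```bash
python3 - <<'E'
from h import *
im=snap("side","s5")[:,:,::-1]
a=cv2.resize(im[250:300,315:375],(720,600),interpolation=2).copy()
for z,c in((0,(255,0,0)),(.009,(0,255,0)),(.03,(255,0,255)),(.06,(255,255,0))):
    u=(proj("side",[[.4707,-.4312,z]])[0]-[315,250]+.5)*12;cv2.circle(a,tuple(np.int32(u)),3,c,-1)
cv2.imwrite("pics/s5c.png",a)
E
```

```text
(no output)
```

View pics/s5c.png

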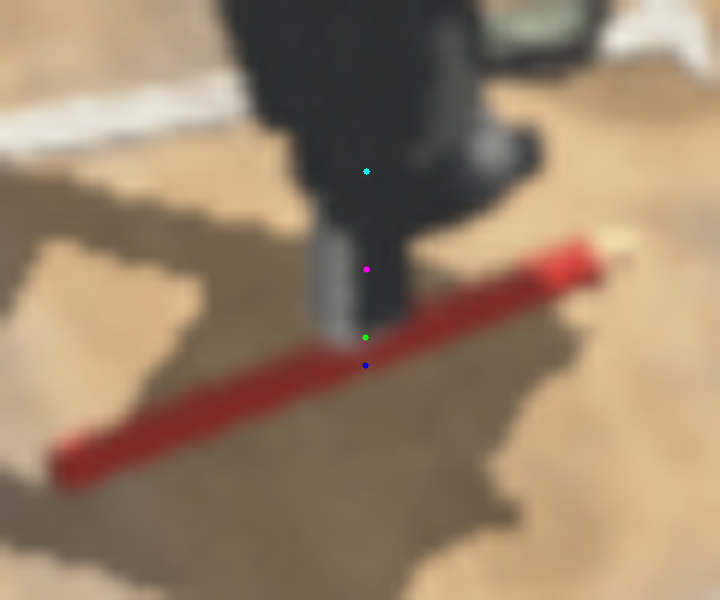

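The tip now visibly covers the pencil's top face, at crop (365,335). The shut tips therefore end about 7 mm above the TCP, and I need to go roughly 6 mm lower with the fingers open.

Call:
{"method": "jog_arm", "body": {
  "rows": "0 0 -0.12 0 0 0 1;0 0 -0.12 0 0 0 0.5;0 0 -0.12 0 0 0 0.5;0 0 -0.12 0 0 0 0.5;0 0 -0.02 0 0 0 0.5;0 0 0.01 0 0 0 0.5;0 0 0.02 0 0 0 0.5;0 0 0.02 0 0 0 0.5"
}}

```text
time: 26.25
ee_pos: [0.4707, -0.4312, 0.0003]
ee_rot: [[0.974, 0.227, -0.0], [0.227, -0.974, 0.0], [-0.0, -0.0, -1.0]]
ft_force: [-0.4, 0.6, 0.5]
width: 0.249
grip_force: 0.0
```

Call:
{"method": "jog_arm", "body": {
  "rows": "0 0 0.02 0 0 0 0.5;0 0 0.03 0 0 0 0.5;0 0 0.03 0 0 0 0.5"
}}

```text
time: 26.62
ee_pos: [0.4708, -0.4312, -0.0025]
ee_rot: [[0.974, 0.227, -0.0], [0.227, -0.974, 0.0], [-0.0, -0.0, -1.0]]
ft_force: [-0.4, -0.4, 1.0]
width: 0.253
grip_force: 0.0
```

Call:
{"method": "jog_arm", "body": {
  "rows": "0 0 0 0 0 0 0.6;0 0 0 0 0 0 0.7;0 0 0 0 0 0 0.8;0 0 0 0 0 0 0.9;0 0 0 0 0 0 1;0 0 0 0 0 0 1"
}}

```text
time: 27.38
ee_pos: [0.4708, -0.4312, -0.0025]
ee_rot: [[0.974, 0.227, 0.0], [0.227, -0.974, -0.0], [-0.0, 0.0, -1.0]]
ft_force: [-0.6, -0.5, 0.6]
width: -0.003
grip_force: 0.0
```

```bash
cat > pc.py <<'E'
from h import *
im=camera("side")
m=(im[:,:,0].astype(int)-im[:,:,1]>60)[240:300,310:380];ys,xs=np.nonzero(m);print(len(xs),xs.min()+310,xs.max()+310,cv2.fitLine(np.c_[xs+310,ys+240].astype(np.float32),2,0,.01,.01).T)
for r in range(270,286):print(r,"".join("R" if p[0]>p[1]+45 else "F" if p.max()<85 or (p.max()-p.min()<12) else "." for p in im[r,318:372].astype(int)))
E
python3 pc.py
```

```text
132 320 364 [[  0.9305588   -0.36614245 341.30304    280.09848   ]]
270 .......................FFFFFFFFFF.........RRRRR.......
271 .......................FFFFFFFFF........RRRRRRRR......
272 .......................FFFFFFFFF.......RRRRRRRRR......
273 .......................FFFFFFFF.....RRRRRRRRRRR.......
274 .......................FFFFFFFF...RRRRRRRRRRR.........
275 .......................FFFFFFFF.RRRRRRRRRR............
276 .......................FFFFFFFF.RRRRRRRR..............
277 ........................FFFFFFFRRRRRR.................
278 .........................FFFF.RRRRR...................
279 .....................RRR.....RRR......................
280 ...................RRRRRRR.RR.........................
281 ................RRRRRRRRRRR...........................
282 .............RRRRRRRRRRRR.............................
283 ...........RRRRRRRRRRR................................
284 ........RRRRRRRRRRRR..................................
285 ....R.RRRRRRRRRRR.....................................
```

The evidence now fits together. The gauge was gripped at its thumbscrew (15.8 mm) and the tape near its rounded top (32.6 mm). In practice the fingertips end about 14 mm *above* the reported TCP, so I need to go to z of about -0.011, feeling for contact.

Call:
{"method": "jog_arm", "body": {
  "rows": "0 0 -0.1 0 0 0 1;0 0 -0.1 0 0 0 0.5;0 0 -0.1 0 0 0 0.5;0 0 -0.1 0 0 0 0.5;0 0 0 0 0 0 0.5;0 0 0.04 0 0 0 0.5;0 0 0.05 0 0 0 0.5;0 0 0.05 0 0 0 0.5"
}}

```text
time: 28.42
ee_pos: [0.4707, -0.4312, -0.0077]
ee_rot: [[0.974, 0.227, -0.0], [0.227, -0.974, 0.0], [-0.0, -0.0, -1.0]]
ft_force: [-0.6, -0.5, 0.5]
width: 0.249
grip_force: 0.0
```

Call:
{"method": "jog_arm", "body": {
  "rows": "0 0 0.02 0 0 0 0.5;0 0 0.03 0 0 0 0.5;0 0 0.03 0 0 0 0.5"
}}

```text
time: 28.8
ee_pos: [0.4708, -0.4312, -0.0105]
ee_rot: [[0.974, 0.227, -0.0], [0.227, -0.974, -0.0], [-0.0, 0.0, -1.0]]
ft_force: [-0.1, 0.7, -0.5]
width: 0.251
grip_force: 0.0
```

Call:
{"method": "jog_arm", "body": {
  "rows": "0 0 0 0 0 0 0.6;0 0 0 0 0 0 0.7;0 0 0 0 0 0 0.8;0 0 0 0 0 0 0.9;0 0 0 0 0 0 1;0 0 0 0 0 0 1"
}}

```text
time: 29.55
ee_pos: [0.4708, -0.4313, -0.0104]
ee_rot: [[0.974, 0.227, 0.0], [0.227, -0.974, -0.0], [0.0, 0.0, -1.0]]
ft_force: [-0.8, 0.8, 1.3]
width: 0.139
grip_force: 26.7
```

Gripped the pencil (11.8 mm, 27 N). Lift and carry it over.

Call:
{"method": "jog_arm", "body": {
  "rows": "0 0 -0.2 0 0 0 1;0 0 -0.6 0 0 0 1;0 0 -1 0 0 0 1;0 0 -1 0 0 0 1"
}}

```text
time: 30.05
ee_pos: [0.4728, -0.4332, 0.0943]
ee_rot: [[0.974, 0.227, 0.005], [0.227, -0.974, -0.005], [0.004, 0.006, -1.0]]
ft_force: [-0.4, 0.5, -0.2]
width: 0.137
grip_force: 26.5
```

```bash
python3 pc.py|head -1; python3 plan.py .5142,-.088,.105,-91.2 .5142,-.088,.0085,-91.2
```

```text
110 320 366 [[  0.93604296  -0.35188565 343.14545    251.41818   ]]
t 30.1 [ 0.4718 -0.4322  0.0921] -76.89 width 11.4 tilt [ 0.0031 -0.0028] q6 34
0.367 -1.0 -0.039 0 0 0.0397 rows 2
0.102 -1.0 -0.037 0 0 0.0 rows 2
0.102 -1.0 -0.038 0 0 0.0 rows 2
0.04 -0.39 -0.015 0 0 0.0 rows 1
-- at [ 0.5142 -0.088   0.105 ] -91.18
0.0 -0.0 0.965 0 0 0.0 rows 2
-- at [ 0.5142 -0.088   0.0085] -91.18
```

Call:
{"method": "jog_arm", "body": {
  "rows": "0.37 -1 -0.2 0 0 0.0397 1;0.37 -1 -0.2 0 0 0.0397 1"
}}

```text
time: 30.35
ee_pos: [0.4832, -0.3235, 0.1088]
ee_rot: [[1.0, -0.025, -0.002], [-0.025, -1.0, 0.001], [-0.002, -0.001, -1.0]]
ft_force: [0.5, 0.2, -0.9]
width: 0.134
grip_force: 26.5
```

Call:
{"method": "jog_arm", "body": {
  "rows": "0.1 -1 0 0 0 0 1;0.1 -1 0 0 0 0 1"
}}

```text
time: 30.6
ee_pos: [0.4952, -0.223, 0.1088]
ee_rot: [[1.0, -0.02, -0.002], [-0.02, -1.0, 0.001], [-0.002, -0.001, -1.0]]
ft_force: [0.6, -1.0, -0.4]
width: 0.14
grip_force: 26.5
```

Call:
{"method": "jog_arm", "body": {
  "rows": "0.1 -1 0 0 0 0 1;0.1 -1 0 0 0 0 1"
}}

```text
time: 30.85
ee_pos: [0.5073, -0.1234, 0.1087]
ee_rot: [[1.0, -0.02, -0.002], [-0.02, -1.0, 0.001], [-0.002, -0.001, -1.0]]
ft_force: [0.3, 0.1, 0.4]
width: 0.141
grip_force: 26.5
```

Call:
{"method": "jog_arm", "body": {
  "rows": "0.04 -0.39 0 0 0 0 1;0.04 -0.39 0 0 0 0 1;0.04 -0.39 0.5 0 0 0 1;0.04 -0.39 0.7 0 0 0 1;0.04 -0.39 0.7 0 0 0 1;0.04 -0.39 0.7 0 0 0 1;0.04 -0.39 0.7 0 0 0 1"
}}

```text
time: 31.72
ee_pos: [0.5138, -0.0874, 0.0405]
ee_rot: [[1.0, -0.021, 0.002], [-0.021, -1.0, -0.0], [0.002, 0.0, -1.0]]
ft_force: [0.0, 0.6, -0.1]
width: 0.136
grip_force: 26.5
```

```bash
python3 plan.py .5142,-.088,.009,-91.2
```

```text
t 31.73 [ 0.5138 -0.0874  0.0405] -91.2 width 11.6 tilt [ 0.0018 -0.0004] q6 81
0.004 0.005 0.315 0 0 -0.0 rows 1
-- at [ 0.5142 -0.088   0.009 ] -91.2
```

Call:
{"method": "jog_arm", "body": {
  "rows": "0 0 0.15 0 0 0 1;0 0 0.25 0 0 0 1;0 0 0.31 0 0 0 1;0 0 0.315 0 0 0 1;0 0 0.315 0 0 0 1;0 0 0.315 0 0 0 1"
}}

```text
time: 32.48
ee_pos: [0.5132, -0.087, 0.0082]
ee_rot: [[1.0, -0.021, 0.0], [-0.021, -1.0, -0.0], [0.0, 0.0, -1.0]]
ft_force: [-1.0, -0.2, -0.4]
width: 0.138
grip_force: 27.2
```

Call:
{"method": "jog_arm", "body": {
  "rows": "0 0 0.015 0 0 0 1;0 0 0.015 0 0 0 1;0 0 0.015 0 0 0 1"
}}

```text
time: 32.85
ee_pos: [0.5133, -0.087, 0.007]
ee_rot: [[1.0, -0.021, 0.001], [-0.021, -1.0, -0.0], [0.001, 0.0, -1.0]]
ft_force: [-1.2, 0.1, 6.2]
width: 0.137
grip_force: 27.8
```

Contact at the expected depth. Release by opening a little, then rise.

Call:
{"method": "jog_arm", "body": {
  "rows": "0 0 -0.005 0 0 0 0.6;0 0 -0.005 0 0 0 0.5;0 0 -0.005 0 0 0 0.4;0 0 -0.005 0 0 0 0.4;0 0 -0.2 0 0 0 0.4;0 0 -0.6 0 0 0 0.4;0 0 -1 0 0 0 0.4;0 0 -1 0 0 0 0.4"
}}

```text
time: 33.85
ee_pos: [0.5152, -0.0874, 0.1093]
ee_rot: [[1.0, -0.021, 0.006], [-0.021, -1.0, -0.001], [0.006, 0.001, -1.0]]
ft_force: [0.7, 0.5, -0.5]
width: 0.302
grip_force: 0.0
```

```bash
python3 plan.py .5415,-.3313,.1,-91.8 .5415,-.3313,-.01,-91.8
```

```text
t 33.85 [ 0.5152 -0.0874  0.1093] -91.19 width 25.7 tilt [ 0.0056 -0.001 ] q6 81
0.129 1.0 0.038 0 0 0.0017 rows 2
0.139 1.0 0.039 0 0 0.0 rows 2
0.06 0.431 0.016 0 0 0.0 rows 1
-- at [ 0.5415 -0.3313  0.1   ] -91.8
0.0 0.0 1.0 0 0 0.0 rows 2
0.0 0.0 0.1 0 0 0.0 rows 1
-- at [ 0.5415 -0.3313 -0.01  ] -91.8
```

Call:
{"method": "jog_arm", "body": {
  "rows": "0.13 1 0 0 0 0.0017 0;0.13 1 0 0 0 0.0017 0",
  "squeeze": 40
}}

```text
time: 34.1
ee_pos: [0.5239, -0.1887, 0.1058]
ee_rot: [[1.0, -0.031, -0.0], [-0.031, -1.0, -0.0], [-0.0, 0.0, -1.0]]
ft_force: [0.8, 0.6, -0.5]
width: 0.502
grip_force: 0.0
```

Call:
{"method": "jog_arm", "body": {
  "rows": "0.14 1 0 0 0 0 0;0.14 1 0 0 0 0 0"
}}

```text
time: 34.35
ee_pos: [0.5345, -0.2899, 0.1053]
ee_rot: [[0.999, -0.032, -0.001], [-0.032, -0.999, 0.0], [-0.001, -0.0, -1.0]]
ft_force: [0.1, 0.1, 0.0]
width: 0.501
grip_force: 0.0
```

Call:
{"method": "jog_arm", "body": {
  "rows": "0.06 0.43 0 0 0 0 0;0.06 0.43 0 0 0 0 0;0.06 0.43 0.4 0 0 0 0;0.06 0.43 0.7 0 0 0 0;0.06 0.43 0.7 0 0 0 0;0.06 0.43 0.7 0 0 0 0"
}}

```text
time: 35.1
ee_pos: [0.5398, -0.3304, 0.037]
ee_rot: [[1.0, -0.031, 0.0], [-0.031, -1.0, -0.0], [0.0, -0.0, -1.0]]
ft_force: [-0.2, 0.3, -0.4]
width: 0.502
grip_force: 0.0
```

```bash
python3 plan.py .5415,-.3313,-.009,-91.8
```

```text
t 35.1 [ 0.5398 -0.3304  0.037 ] -91.77 width 42.7 tilt [ 0.0001 -0.    ] q6 60
0.017 0.008 0.46 0 0 0.0001 rows 1
-- at [ 0.5415 -0.3313 -0.009 ] -91.81
```

Call:
{"method": "jog_arm", "body": {
  "rows": "0.015 0.01 0.2 0 0 0 0;0.015 0.01 0.4 0 0 0 0;0.015 0.01 0.45 0 0 0 0;0.015 0.01 0.46 0 0 0 0.1;0.015 0.01 0.46 0 0 0 0.2"
}}

```text
time: 35.72
ee_pos: [0.5412, -0.332, -0.0093]
ee_rot: [[1.0, -0.031, 0.0], [-0.031, -1.0, -0.0], [0.0, 0.0, -1.0]]
ft_force: [-0.1, -0.2, 0.3]
width: 0.399
grip_force: 0.0
```

Call:
{"method": "jog_arm", "body": {
  "rows": "0 0 0 0 0 0 0.4;0 0 0 0 0 0 0.7;0 0 0 0 0 0 1;0 0 0 0 0 0 1;0 0 0 0 0 0 1;0 0 0 0 0 0 1"
}}

```text
time: 36.48
ee_pos: [0.5414, -0.3321, -0.0088]
ee_rot: [[1.0, -0.031, 0.001], [-0.031, -1.0, -0.0], [0.001, 0.0, -1.0]]
ft_force: [-0.8, 0.8, 5.8]
width: 0.23
grip_force: 39.7
```

Call:
{"method": "jog_arm", "body": {
  "rows": "0 0 -0.2 0 0 0 1;0 0 -0.6 0 0 0 1;0 0 -1 0 0 0 1;0 0 -1 0 0 0 1;0 0 -1 0 0 0 1"
}}

```text
time: 37.1
ee_pos: [0.5405, -0.3316, 0.0905]
ee_rot: [[1.0, -0.031, -0.0], [-0.031, -1.0, 0.0], [-0.0, -0.0, -1.0]]
ft_force: [0.3, 0.2, -2.9]
width: 0.227
grip_force: 39.6
```

```bash
python3 plan.py .5724,.071,.12,-91.4
```

```text
t 37.1 [ 0.5405 -0.3316  0.0905] -91.79 width 19.3 tilt [-0.0003  0.0001] q6 60
0.048 -1.0 -0.073 0 0 -0.0011 rows 2
0.055 -1.0 -0.073 0 0 0.0 rows 2
0.054 -1.0 -0.073 0 0 0.0 rows 2
0.055 -1.0 -0.073 0 0 0.0 rows 2
0.002 -0.033 -0.003 0 0 0.0 rows 1
-- at [0.5724 0.071  0.12  ] -91.4
```

Call:
{"method": "jog_arm", "body": {
  "rows": "0.048 -1 -0.5 0 0 -0.0011 1;0.048 -1 -0.5 0 0 -0.0011 1;0.048 -1 -0.5 0 0 -0.0011 1"
}}

```text
time: 37.48
ee_pos: [0.549, -0.2294, 0.1407]
ee_rot: [[1.0, -0.022, -0.0], [-0.022, -1.0, 0.001], [-0.0, -0.001, -1.0]]
ft_force: [-0.6, -0.2, -1.6]
width: 0.227
grip_force: 39.9
```

Call:
{"method": "jog_arm", "body": {
  "rows": "0.055 -1 0 0 0 0 1;0.055 -1 0 0 0 0 1"
}}

```text
time: 37.72
ee_pos: [0.5556, -0.1308, 0.1388]
ee_rot: [[1.0, -0.025, -0.003], [-0.025, -1.0, 0.001], [-0.003, -0.001, -1.0]]
ft_force: [1.0, -0.2, -2.4]
width: 0.225
grip_force: 40.1
```

Call:
{"method": "jog_arm", "body": {
  "rows": "0.055 -1 0 0 0 0 1;0.055 -1 0 0 0 0 1"
}}

```text
time: 37.98
ee_pos: [0.5638, -0.0307, 0.1388]
ee_rot: [[1.0, -0.024, -0.003], [-0.024, -1.0, 0.0], [-0.003, -0.0, -1.0]]
ft_force: [0.1, -0.1, -1.9]
width: 0.23
grip_force: 40.1
```

Call:
{"method": "jog_arm", "body": {
  "rows": "0.055 -1 0 0 0 0 1;0.055 -1 0 0 0 0 1;0.055 -1 0 0 0 0 1;0.055 -1 0 0 0 0 1"
}}

```text
time: 38.48
ee_pos: [0.572, 0.0666, 0.1393]
ee_rot: [[1.0, -0.024, -0.002], [-0.024, -1.0, -0.001], [-0.002, 0.001, -1.0]]
ft_force: [-0.1, 0.1, -1.8]
width: 0.229
grip_force: 40.1
```

```bash
python3 plan.py .5724,.071,.05,-91.4; python3 - <<'E'
from fit import *
im=snap("side","s6")[:,:,::-1];s=sense();p=s["ee_pos"];y=np.radians(np.degrees(np.arctan2(s["ee_rot"][1,1],s["ee_rot"][0,1]))+90)
o=p[:2]-np.array([np.cos(y)*.055+np.sin(y)*.0115,np.sin(y)*.055-np.cos(y)*.0115])
a=cv2.resize(im[130:230,260:400],(784,560),interpolation=2).copy()
for b in[(-.11,.11,-.018,-.002,.002),(.077,.11,-.036,.036,.002)]:
    P=place([*o,y],rect(*b));P[:,2]+=p[2]+.0088
    cv2.polylines(a,[np.int32((proj("side",P)-[260,130]+.5)*5.6)],True,(255,0,0),1)
cv2.imwrite("pics/s6c.png",a)
E
```

```text
t 38.48 [0.572  0.0666 0.1393] -91.38 width 19.5 tilt [-0.0022 -0.0007] q6 98
0.003 -0.044 0.893 0 0 0.0 rows 2
-- at [0.5724 0.071  0.05  ] -91.38
```

View pics/s6c.png

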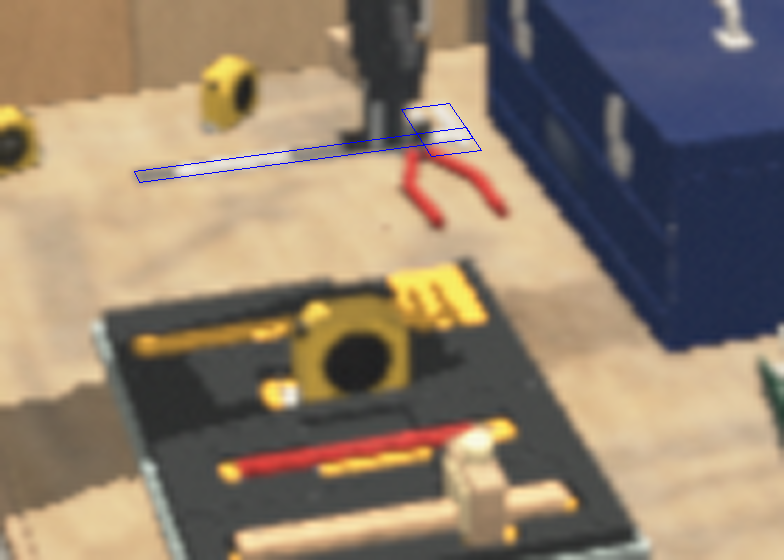

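The held caliper matches its predicted outline, and the other three look seated. Place it.

Call:
{"method": "jog_arm", "body": {
  "rows": "0 -0.04 0.4 0 0 0 1;0 -0.04 0.8 0 0 0 1;0 -0.04 0.89 0 0 0 1;0 -0.04 0.95 0 0 0 1;0 -0.04 0.95 0 0 0 1;0 -0.04 0.95 0 0 0 1"
}}

```text
time: 39.28
ee_pos: [0.5737, 0.0714, 0.0467]
ee_rot: [[1.0, -0.025, 0.002], [-0.025, -1.0, 0.0], [0.002, -0.0, -1.0]]
ft_force: [-0.3, -0.6, -1.4]
width: 0.229
grip_force: 40.1
```

```bash
python3 plan.py .5724,.071,.0115,-91.4
```

```text
t 39.27 [0.5737 0.0714 0.0467] -91.41 width 19.4 tilt [0.0019 0.0002] q6 98
-0.013 0.005 0.352 0 0 -0.0 rows 1
-- at [0.5724 0.071  0.0115] -91.41
```

Call:
{"method": "jog_arm", "body": {
  "rows": "-0.005 0 0.15 0 0 0 1;-0.005 0 0.28 0 0 0 1;-0.005 0 0.33 0 0 0 1;-0.005 0 0.345 0 0 0 1;-0.005 0 0.345 0 0 0 1;-0.005 0 0.345 0 0 0 1"
}}

```text
time: 40.02
ee_pos: [0.5726, 0.0715, 0.0113]
ee_rot: [[1.0, -0.024, 0.001], [-0.024, -1.0, 0.0], [0.001, -0.0, -1.0]]
ft_force: [0.7, -0.9, -1.1]
width: 0.227
grip_force: 40.1
```

Call:
{"method": "jog_arm", "body": {
  "rows": "0 0 0.015 0 0 0 1;0 0 0.015 0 0 0 1;0 0 0.015 0 0 0 1"
}}

```text
time: 40.4
ee_pos: [0.5727, 0.0715, 0.0102]
ee_rot: [[1.0, -0.024, 0.001], [-0.024, -1.0, 0.0], [0.001, -0.0, -1.0]]
ft_force: [-1.8, -0.5, 5.4]
width: 0.235
grip_force: 40.9
```

Contact at the expected 0.0102. Release, rise, and swing clear so the top camera can check.

Call:
{"method": "jog_arm", "body": {
  "rows": "0 0 -0.003 0 0 0 0.5;0 0 -0.003 0 0 0 0.35;0 0 -0.003 0 0 0 0.3;0 0 -0.003 0 0 0 0.3;0 0 -0.2 0 0 0 0.3;0 0 -0.6 0 0 0 0.3;0 0 -1 0 0 0 0.3;0 0 -1 0 0 0 0"
}}

```text
time: 41.4
ee_pos: [0.575, 0.0718, 0.114]
ee_rot: [[1.0, -0.024, 0.007], [-0.024, -1.0, 0.001], [0.007, -0.001, -1.0]]
ft_force: [-0.1, 0.2, 0.5]
width: 0.498
grip_force: 0.0
```

Call:
{"method": "jog_arm", "body": {
  "rows": "-0.5 -1 -0.5 0 0 0 0;-0.5 -1 -0.5 0 0 0 0;-0.5 -1 -0.5 0 0 0 0"
}}

```text
time: 41.78
ee_pos: [0.5242, 0.1756, 0.1613]
ee_rot: [[1.0, -0.021, 0.002], [-0.021, -1.0, 0.001], [0.002, -0.001, -1.0]]
ft_force: [0.3, -0.7, -1.0]
width: 0.501
grip_force: 0.0
```

Call:
{"method": "jog_arm", "body": {
  "rows": "-0.7 -1 0 0 0 0 0;-0.7 -1 0 0 0 0 0;-0.7 -1 0 0 0 0 0"
}}

```text
time: 42.15
ee_pos: [0.4552, 0.2761, 0.1589]
ee_rot: [[1.0, -0.021, -0.001], [-0.021, -1.0, -0.0], [-0.001, 0.0, -1.0]]
ft_force: [-0.2, -0.8, -0.5]
width: 0.499
grip_force: 0.0
```

Call:
{"method": "jog_arm", "body": {
  "rows": "-0.7 -1 0 0 0 0 0;-0.7 -1 0 0 0 0 0;-0.7 -1 0 0 0 0 0;-0.7 -1 0 0 0 0 0"
}}

```text
time: 42.65
ee_pos: [0.3902, 0.3749, 0.159]
ee_rot: [[1.0, -0.024, -0.0], [-0.024, -1.0, -0.001], [-0.0, 0.001, -1.0]]
ft_force: [-0.0, -0.5, -0.2]
width: 0.501
grip_force: 0.0
```

```bash
python3 plan.py; python3 - <<'E'
from fit import *
snap("top","end");snap("side","ends")
im=cv2.imread("pics/end.png").astype(float);b,g,r=im[:,:,0],im[:,:,1],im[:,:,2];mn=np.minimum(r,g)
def show(n,p,q):print(n,np.round(p[:2],4),round(np.degrees(p[2]),2),round(q,3))
ch=im.max(2)-im.min(2)
red=np.clip((r-g-30)/90,0,1)
show("pencil",*run(lambda p,B:boxes([(-.086,.070,-.0065,.0065,.018,.027)],p,B),red,(.514,-.088,-.02),(312,160,340,240)))
show("caliper x2",*run(lambda p,B:boxes([(-.110,.0,-.018,-.002,.019,.023)],p,B),np.clip((90-ch)/50,0,1)*np.clip((r-110)/40,0,1),(.5177,.0838,-.02),(268,195,287,244)))
for n,pts,z in(("pencil",(.5142,-.088,-1.2),.018),):
  pass
for c in("top","side"):
  for t,z in(("caliper",.019),("pencil",.018),("tape_measure",.011),("marking_gauge",.011)):
    for q in tip_of(t,c)[:4]:
      w=ray(c,q["point"],z)
      if .45<w[0]<.6 and abs(w[1]+.05)<.25:print(c,t,round(q["conf"],2),np.round(w[:2],3))
P=[((.5177,.0838,np.radians(-1.4)),[(-.11,.11,-.018,-.002,.023),(.077,.11,-.036,.036,.023)]),((.5164,-.002,np.radians(-1.3)),[(-.0405,.0405,-.0185,.0185,.011),(-.028,.04,-.017,.017,.073)]),((.5142,-.088,np.radians(-1.2)),[(-.086,.086,-.0065,.0065,.027)]),((.5123,-.1741,np.radians(-1.4)),[(-.1,.1,-.009,.009,.028),(.034,.056,-.03,.03,.059)])]
out=cv2.resize(cv2.imread("pics/end.png")[155:250,255:370],(690,570),interpolation=2)
for p,bs in P:
  for B in bs:cv2.polylines(out,[np.int32((proj("top",place(p,rect(*B)))-[255,155]+.5)*6)],True,(255,0,0),1)
cv2.imwrite("pics/endc.png",out)
E
```

```text
t 42.65 [0.3902 0.3749 0.159 ] -91.38 width 42.6 tilt [-0.0002 -0.0012] q6 135
pencil [ 0.5134 -0.0888] -0.64 0.089
caliper x2 [0.5335 0.0843] -0.48 0.432
top caliper 0.81 [0.521 0.087]
top pencil 0.52 [ 0.509 -0.093]
top tape_measure 0.66 [ 0.517 -0.008]
top tape_measure 0.21 [ 0.512 -0.083]
top marking_gauge 0.75 [ 0.512 -0.165]
side caliper 0.46 [0.523 0.104]
side pencil 0.44 [ 0.509 -0.027]
side pencil 0.41 [ 0.514 -0.087]
side tape_measure 0.81 [0.519 0.012]
side marking_gauge 0.62 [ 0.49  -0.173]
```

View pics/endc.png

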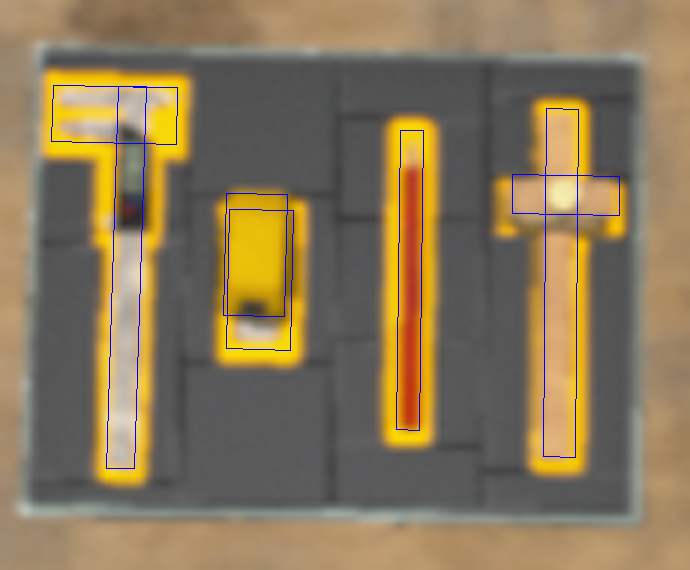

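All four tools lie on their target outlines to within about 2 mm, and each made floor contact at the expected depth. I'll hand in.

```bash
python3 -c "
from station import *
print(job_done())"
```

```text
the job is handed in; nothing more can be done
None
```

The caliper, pencil, tape measure and marking gauge are each in their own recess, within about 2 mm of target in the final top picture; the pliers and chisel weren't touched, and I handed in at about 43 s (no verdict came back).

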